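# Lock the bench mount's pin with its hairpin clip

### The job

The locking pin of the blue bench mount has backed out. Push it home until its round head seats on the housing, then take the hairpin clip from the aluminium stand and press its straight leg down through the hole in the pin until the sprung leg has snapped round the shank and its bow hugs it; the pin flops to one side, so feel for its hole, never force it (a gentle touch finds it), and leave the clip there with everything else on the bench undisturbed.

Things in the scene. Friction and masses are not known exactly. Their poses are not given: they have to be found in the camera images.
- fixture: Blue cast bench mount, fixed. Base plate 150 x 56 x 12 mm (x, y, z), housing block 56 x 60 mm (x, y), top at z 98 mm; a 42 mm steel shaft sticks out along +x. Origin on the bench under the block's centre. The locking pin lies level along its y axis 75 mm up and passes through the block's faces at y = -30 mm (head side) and y = +30 mm (hole side).
- pin_slide (a joint): Travel of the locking pin along the fixture's +y, m: 0 to 0.008 at the start (backed out, head 22 to 30 mm off the housing, cross hole hidden in the housing), 0.030 = home, head against the housing (hard stop). It slides against about 5 N of friction and stays where it is left.
- pin_head (a point): Centre of the flat outer (-y) face of the pin's push stub (24 mm diameter, 20 mm long) on its round head (36 mm diameter, 14 mm thick); axes parallel to the fixture's. Push here along the fixture's +y. A handle with an 18 mm ball rises from the head, reaching 46 mm from the pin's axis: keep the gripper off it.
- pin_hole (a point): Point on the pin's axis in the middle of its cross hole; slides with the pin; axes parallel to the fixture's, they do not show the pin's turn. Steel shank 24 mm diameter: top 12 mm above this point, end 14 mm on along +y. With the pin home this point is 14 mm outside the housing. The hole is 9 mm wide, its rims barely broken (10 mm).
- pin_end (a point): Centre of the pin's free (+y) end face, on its axis. The pin turns freely about this axis between stops 0.6 rad either way; its top-heavy ball handle is in line with the cross hole and has flopped to one side, mostly on to a stop. The side is not reported: the upper mouth is up to 7 mm off along the fixture's +x or -x. A leg in the hole, moved sideways, turns the pin. The seated clip may lean.
- clip: Hairpin clip of 6 mm steel wire, 90 g, 110 mm tall, upright in the stand, yaw varies. Origin at the straight leg's lower tip; z up that leg, x towards the sprung leg, y the thickness. Sprung wire's centre: x 18 mm at its flared end (z 26 mm), 11 at the throat (z 34), 15 at the bow (z 45), 8 at the shoulder (z 58) that rests on the shank. Its sprung leg may go to either side (fixture's +x or -x) of the pin.
- clip_coil (a point): Centre of the clip's coil, 99 mm above the tip and 7.5 mm along the clip's x: the place to grasp, 12 mm thick along the clip's y, about 20 mm across its x and 21 mm high. Axes as the clip's.
- clip_seat (a point): Point on the straight leg's axis 45 mm above its tip, level with the bow: it meets pin_hole when the clip is seated. Axes as the clip's.
- clip_tip (a point): Lower end of the straight leg (cut square, 6 mm diameter). Axes as the clip's.
- stand: Aluminium block 50 x 120 x 26 mm (x, y, z), fixed, origin under its centre; two 6.8 mm square holes 19 mm deep at y = -35 and +35 mm, one holding the clip (which leans a little in it), the other a plain drift punch; which is which varies. Draw the clip straight up by 19 mm to clear it.
- punch_mid (a point): Plain dark steel drift punch, 12 mm diameter above, standing 105 mm tall in the stand's other hole; point at half its height. Leave it there.
- clip_spring (a joint): Spring-open angle of the clip's sprung leg about the coil, rad: 0 = free shape, positive = opened away from the straight leg (about 0.06 as the throat passes the shank, back near 0 once it hugs). Pressing the throat past the shank takes some 5 to 15 N downward, then it snaps.
- bearing: Bearing ring 52 mm, bystander on the bench: leave it alone. Origin at its underside or middle.
- socket: Drive socket 26 mm, bystander on the bench: leave it alone. Origin at its underside or middle.
- spanner: Spanner 170 mm, bystander on the bench: leave it alone. Origin at its underside or middle.
- threadlock: Small blue bottle 85 mm tall, bystander on the bench: leave it alone. Origin at its underside or middle.
- tub: White lidded plastic tub 84 mm, bystander on the bench: leave it alone. Origin at its underside or middle.
- driver: Screwdriver 190 mm, bystander on the bench: leave it alone. Origin at its underside or middle.

How it is judged:
By the outcome, as a careful person would: the job done as asked, in the order asked, and still so for the second after the job is handed in, with the robot touching nothing.
It also fails if it takes over 67 s, if anything falls off the work surface, if the arm or the gripper's body presses on something with over 40 N, if the wrist force passes 120 N, or if a joint passes its speed limit or range.

### The arm

A 6-joint arm with a two-finger parallel gripper is mounted at the origin on the work surface. World frame = base frame: x ahead of the robot, y to its left, z up, the work surface at z = 0. Lengths are in m, angles in degrees, forces in N, time in s.
With the tool pointing down it reaches from about 0.4 to 0.825 m from the base axis. Payload 7 kg.
Tool frame: the origin (TCP) lies midway between the tips of the shut fingers; the grasp point (between the pads) lies r.grasp_offset behind it (r.grasp_offset is the distance from the TCP to the grasp point, in m); z points along the fingers, y is the direction in which the jaws open and shut (so a half turn about z gives the same grasp; the last joint's range is limited). The gripper opens to 88 mm and grips with 3 to 60 N. Pads are 19 mm wide; open, the fingers measure 130 mm over their backs; the gripper's body (78 mm by 193 mm) begins 47 mm behind the grasp point.
Start: joints at [-60.556, 20.546, 0.682, 0, -70.136, -16.507], TCP at [0.151, -0.658, 0.189] pointing down, gripper open.
Joint ranges: [-176.03, 176.03], [-82.01, 121.73], [-58.28, 71.71], [-173.87, 95.51], [-174.79, -0.11], [-173.66, 173.66]. Speed limits (degrees/s): [136.94, 136.94, 172.46, 180, 180, 180].

### API

Orientations are given as [roll, pitch, yaw] about the fixed x, y, z axes, in that order (R = Rz(yaw) Ry(pitch) Rx(roll)).
In Python, from plant import status, imaging, r gives the robot as it stands.
- The arm moves only by the tool apply_moves, never from a script. Its argument "moves" is a list of rows, each a list of 6 numbers: the shift along the tool's x, y, z in units of 200 mm (1.0 is 200 mm), then the turn, a rotation vector about the tool's x, y, z in units of 90 degrees (1.0 is 90 degrees). In form: [[tx, ty, tz, rx, ry, rz], ...]. A call has 1 to 12 rows; each row is the pose to reach, as a shift and turn from the pose measured when the call began, along the tool's axes at that moment; what a row does not reach only later rows make up. A row lasts 1/8 s, in which the tool goes at most 62.5 mm and 10.7 degrees, less where a joint would pass 70% of its speed; a pose out of reach is approached as far as the arm can. A call with a number of a shift or a turn outside -1 to 1 is refused whole. A call with a gripper value outside its range is refused whole. "hand" is the closure, from -1 (fully open) to 1 (shut), set as the call begins (left out, the last holds). The fingers move at their own pace and stop on an object; "grip_force" is the grip in N (left out, the last holds). Time passes only in rows, so rows that repeat a pose let the fingers close. It gives the time, the measured TCP pose, the force and the opening at its end, in the units of the state.
- status.get_state(): the state, without advancing time (a new reading comes with each control period).
- imaging.capture(name): name is "side" or "top"; returns (picture, depth): 480x640x3 uint8, blue, green, red; 480x640 float32, m along the optical axis (not along the pixel's ray), 0 where there is no reading.
- imaging.camera_info(name): a dict with "fx", "fy", "cx", "cy" (pixels), "k1" (the pictures are not rectified: a ray, as slopes to the right and down, at radius r is drawn at 1 + k1 r^2 times it, then the intrinsics apply), "T" (4x4, takes a point from camera to world coordinates). Camera axes: x right, y up, looking along -z (the intrinsics and any distortion apply to the point x, -y, -z); pixel columns grow to the right and rows downward; lengths in m; the calibration is good to about 2 mm. A picture is of the moment at which its call begins. camera_info takes no time and is no camera call.
- r.close_job(): hands the job in, once; it reports no verdict.
The state is a dict: "time_s": time; "joints": joint angles; "qd": joint speeds; "joint_torque": joint torques, N m; "tcp_pos": TCP position; "eef_rot": TCP orientation; "contact_force": force on the tool from outside, world axes, zero at the start; "moment": the same for the moment, N m; "gripper_width": finger opening in m.
Only numpy, scipy, OpenCV 4.12 (cv2) and the standard library are available. Lean on these libraries where they do the work, as an engineer would, in place of code of your own. Each camera call takes 0.05 s, during which the arm holds its last target.

## Working session

There is one attempt and no reset: what is moved stays moved. The work goes in short steps, Python scripts to look and compute and a tool call to move; the robot and the scene stay as the last step left them, time stands still between calls to the robot, and variables do not carry over. Pictures are saved under pics/ and viewed, and the job is handed in when it is done.

Besides the shell and the picture viewer there is one more tool, called after ">>>" by a JSON object that holds its "name" and its "arguments". apply_moves: Moves the arm, as the interface text tells. Its arguments: {"type":"object","properties":{"moves":{"type":"array","items":{"type":"array","items":{"type":"number"}}},"hand":{"type":"number"},"grip_force":{"type":"number"}},"required":["moves"]}

```bash
ls; mkdir -p pics; python3 - <<'E'
from plant import status, imaging, r
import cv2,numpy as np
print(status.get_state()); print(r.grasp_offset)
for n in("side","top"):
    p,d=imaging.capture(n); cv2.imwrite(f"pics/{n}0.png",p); np.save(f"pics/{n}0.npy",d); print(imaging.camera_info(n))
E
```

```text
pics
{'time_s': 0.0, 'joints': array([-6.05560989e+01,  2.05898542e+01,  6.33000623e-01, -2.21385995e-02,
       -7.01356953e+01, -1.65058839e+01]), 'qd': array([ 0.0345491 , -0.01267422, -0.00516415, -0.04355788, -0.03451502,
        0.01530107]), 'joint_torque': array([ 8.24567924e-04, -5.82715130e+01,  2.93059623e+01,  6.99720874e+00,
        6.83120350e-03, -2.33952396e-04]), 'tcp_pos': array([ 0.15097063, -0.6573204 ,  0.18782836]), 'eef_rot': array([ 1.79905351e+02, -6.34315876e-03, -1.67069517e+02]), 'contact_force': array([ 0.58492084,  0.11231061, -0.52709097]), 'moment': array([ 0.04315798, -0.04307196,  0.03233213]), 'gripper_width': 0.08807639806446964}
0.0188
{'fx': 613.2448310774158, 'fy': 613.2448310774158, 'cx': 320.2623049565192, 'cy': 238.42840343751448, 'k1': -0.012322610102843731, 'T': array([[-0.67709096,  0.45824611, -0.57581103, -0.25780581],
       [-0.73588857, -0.41738665,  0.53315702,  0.68666633],
       [ 0.0039813 ,  0.78472855,  0.6198268 ,  0.90101905],
       [ 0.        ,  0.        ,  0.        ,  1.        ]])}
{'fx': 590.7622404571863, 'fy': 590.7622404571863, 'cx': 320.2694459513175, 'cy': 231.46007550567455, 'k1': -0.05065213188857424, 'T': array([[ 5.77455803e-04,  9.94355196e-01, -1.06100945e-01,
         3.33118401e-01],
       [-9.99985932e-01,  1.13363332e-03,  5.18173053e-03,
        -2.09872046e-02],
       [ 5.27276024e-03,  1.06096460e-01,  9.94341862e-01,
         1.59439919e+00],
       [ 0.00000000e+00,  0.00000000e+00,  0.00000000e+00,
         1.00000000e+00]])}
```

View pics/side0.png

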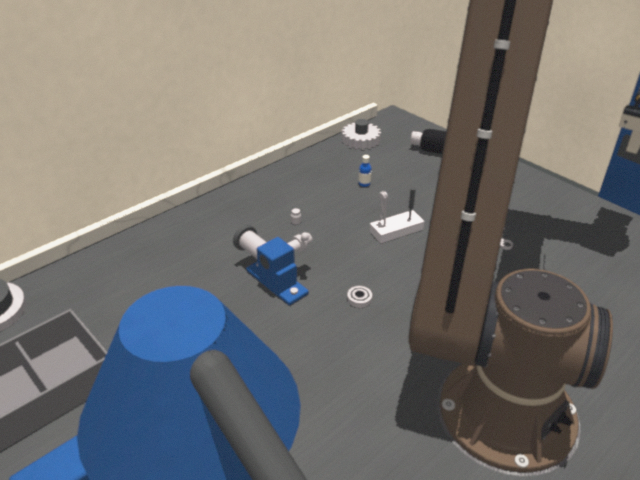

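View pics/top0.png

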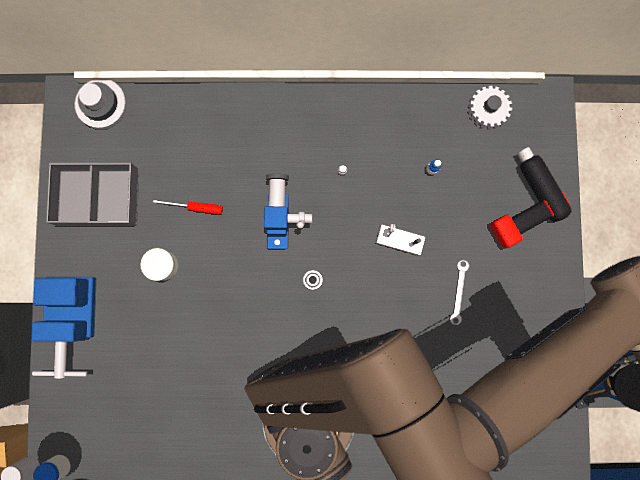

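```bash
python3 - <<'E'
import cv2
a=cv2.imread("pics/top0.png")[165:260,250:345]; cv2.imwrite("pics/t_fix.png",cv2.resize(a,(760,570),interpolation=cv2.INTER_CUBIC)[:600])
b=cv2.imread("pics/top0.png")[215:262,365:435]; cv2.imwrite("pics/t_st.png",cv2.resize(b,None,fx=10,fy=10,interpolation=cv2.INTER_CUBIC))
a=cv2.imread("pics/side0.png")[215:315,225:325]; cv2.imwrite("pics/s_fix.png",cv2.resize(a,None,fx=6,fy=6,interpolation=cv2.INTER_CUBIC))
a=cv2.imread("pics/side0.png")[180:250,360:440]; cv2.imwrite("pics/s_st.png",cv2.resize(a,None,fx=8,fy=8,interpolation=cv2.INTER_CUBIC))
E
```

```text
(no output)
```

View pics/t_fix.png

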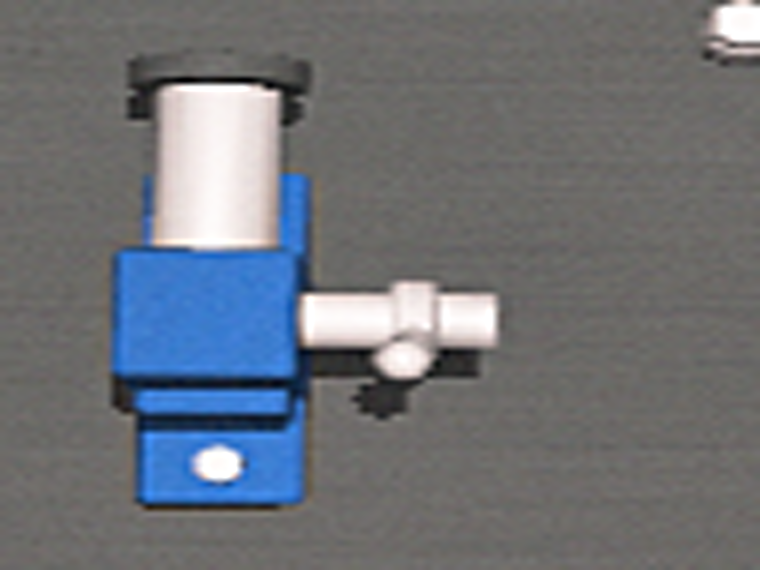

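View pics/t_st.png

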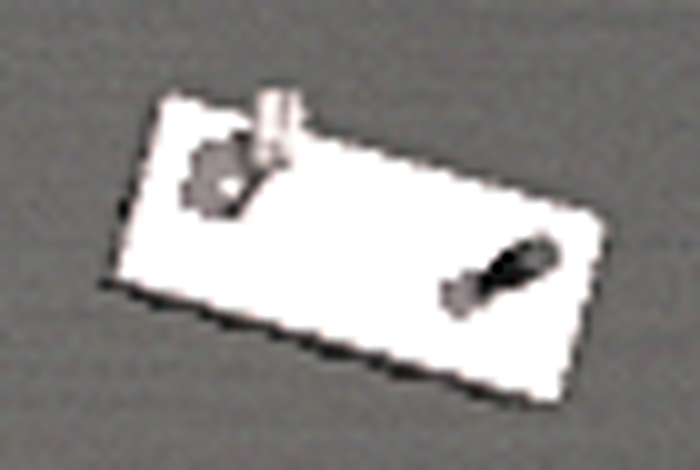

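View pics/s_fix.png

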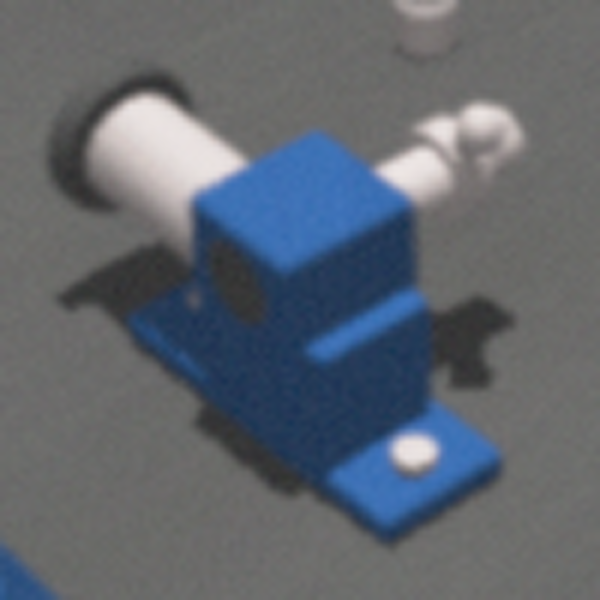

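View pics/s_st.png

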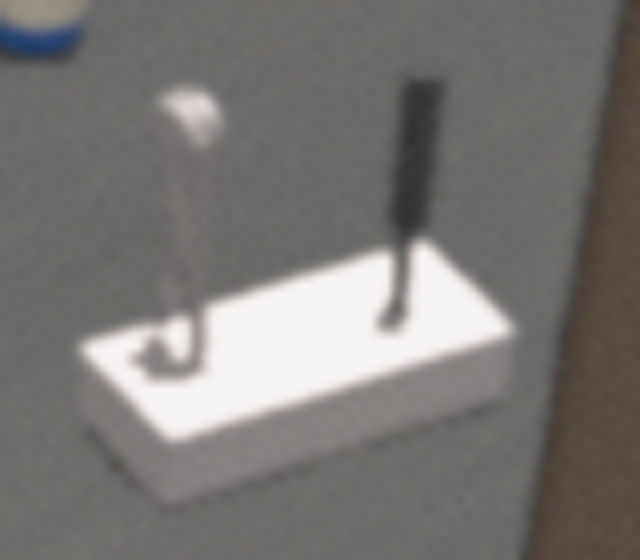

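```bash
cat > h.py <<'E'
import numpy as np, cv2
from plant import imaging
def info(n): return imaging.camera_info(n)
def K(i): return np.array([[i['fx'],0,i['cx']],[0,i['fy'],i['cy']],[0,0,1.]])
def rays(n,uv):
    i=info(n); uv=np.asarray(uv,float).reshape(-1,1,2)
    # distortion 1+k1 r^2 on undistorted radius = OpenCV model
    p=cv2.undistortPoints(uv,K(i),np.array([i['k1'],0,0,0.])).reshape(-1,2)
    d=np.c_[p[:,0],-p[:,1],-np.ones(len(p))]
    T=i['T']; return T[:3,3], d@T[:3,:3].T
def proj(n,P):
    i=info(n);T=i['T'];P=np.atleast_2d(P)
    c=(P-T[:3,3])@T[:3,:3]
    q=np.c_[c[:,0],-c[:,1],-c[:,2]]
    return cv2.projectPoints(q,np.zeros(3),np.zeros(3),K(i),np.array([i['k1'],0,0,0.]))[0].reshape(-1,2)
def atz(n,uv,z):
    o,d=rays(n,uv); return o+d*((z-o[2])/d[:,2])[:,None]
def tri(uv1,uv2):
    o1,d1=rays("side",[uv1]);o2,d2=rays("top",[uv2]);d1=d1[0]/np.linalg.norm(d1);d2=d2[0]/np.linalg.norm(d2)
    A=np.c_[d1,-d2];s=np.linalg.lstsq(A,o2-o1,rcond=None)[0]
    a=o1+s[0]*d1;b=o2+s[1]*d2
    return (a+b)/2,np.linalg.norm(a-b)
def cloud(n,d):
    h,w=d.shape;u,v=np.meshgrid(np.arange(w),np.arange(h))
    o,dd=rays(n,np.c_[u.ravel(),v.ravel()])
    P=o+dd*d.ravel()[:,None]; P[d.ravel()==0]=np.nan
    return P.reshape(h,w,3)
E
python3 - <<'E'
from h import *
for n in("top","side"):
    d=np.load(f"pics/{n}0.npy");p=cv2.imread(f"pics/{n}0.png").astype(int);C=cloud(n,d)
    blue=(p[...,0]>p[...,2]+60)
    m=blue&(np.abs(C[...,0]-.43)<.15)&(np.abs(C[...,1]-.08)<.2)
    print(n,m.sum())
    for lo,hi in((.09,.11),(.005,.02),(.06,.085)):
        q=C[m&(C[...,2]>lo)&(C[...,2]<hi)]
        if len(q): print(lo,len(q),q.min(0).round(4),q.max(0).round(4),q.mean(0).round(4))
    print('bench',np.nanmedian(C[...,2][(np.abs(C[...,0]-.5)<.2)&(np.abs(C[...,1])<.3)]))
    # stand
    w=(p.min(2)>200)&(np.abs(C[...,2]-.026)<.008)&(np.abs(C[...,0]-.4)<.15)&(C[...,1]<-.1)&(C[...,1]>-.3)
    q=C[w];print('stand',len(q),q.mean(0),cv2.minAreaRect((q[:,:2]*1000).astype(np.float32)))
    q=C[m&(C[...,2]>.09)&(C[...,2]<.11)];print('top',cv2.minAreaRect((q[:,:2]*1000).astype(np.float32)))
    q=C[m&(C[...,2]>.005)&(C[...,2]<.02)];print('base',cv2.minAreaRect((q[:,:2]*1000).astype(np.float32)))
E
```

```text
top 824
0.09 482 [0.5037 0.0562 0.0904] [0.5588 0.1158 0.1096] [0.5304 0.0867 0.098 ]
0.005 245 [0.4566 0.0599 0.0054] [0.5794 0.1236 0.0193] [0.4794 0.0858 0.0121]
0.06 52 [0.4918 0.0629 0.06  ] [0.5006 0.11   0.0702] [0.4963 0.0861 0.0636]
bench 0.0005457097035186376
stand 671 [ 0.47778906 -0.24259681  0.02585444] ((479.7125244140625, -244.01583862304688), (119.5047607421875, 50.98261642456055), 74.38642883300781)
top ((530.81396484375, 86.44914245605469), (59.42567825317383, 55.06790542602539), 88.53241729736328)
base ((517.9132690429688, 91.66020202636719), (122.68052673339844, 62.940433502197266), 0.5376019477844238)
side 933
0.09 494 [0.5013 0.0544 0.09  ] [0.5599 0.116  0.1021] [0.5286 0.0869 0.096 ]
0.005 307 [0.4546 0.0572 0.0051] [0.5769 0.115  0.0177] [0.4778 0.0886 0.0101]
0.06 60 [0.4886 0.0644 0.06  ] [0.5046 0.112  0.0663] [0.497  0.0885 0.0615]
bench -0.0010662561583590913
stand 525 [ 0.47866284 -0.24360904  0.02436015] ((480.5384826660156, -245.00808715820312), (119.35218811035156, 57.860286712646484), 76.36961364746094)
top ((529.9303588867188, 84.76988983154297), (57.476802825927734, 61.429893493652344), 2.4877803325653076)
base ((515.85986328125, 86.40209197998047), (122.4922866821289, 57.22506332397461), 0.5810962319374084)
```

```bash
cat > fit.py <<'E'
from h import *
from scipy.optimize import minimize
def softpoly(n,P,shape,off,s=8):
    q=(proj(n,P)-off)
    im=np.zeros((shape[0]*s,shape[1]*s),np.uint8)
    cv2.fillConvexPoly(im,np.round(((q+.5)*s-.5)*16).astype(np.int32),255,shift=4)
    return cv2.resize(im,(shape[1],shape[0]),interpolation=cv2.INTER_AREA)/255.
def rect(x,y,yaw,w,h,z):
    c,s=np.cos(yaw),np.sin(yaw)
    return np.array([[x+c*a-s*b,y+s*a+c*b,z] for a,b in((-w/2,-h/2),(w/2,-h/2),(w/2,h/2),(-w/2,h/2))])
def fitrect(n,mask,x0,w,h,z):
    v,u=np.where(mask);off=np.array([u.min()-6,v.min()-6]);sh=(v.max()-v.min()+13,u.max()-u.min()+13)
    t=mask[off[1]:off[1]+sh[0],off[0]:off[0]+sh[1]].astype(float)
    f=lambda p:((softpoly(n,rect(p[0],p[1],p[2],w,h,z),sh,off)-t)**2).sum()
    best=minimize(f,x0,method='Nelder-Mead',options=dict(initial_simplex=np.array([x0]+[np.array(x0)+d for d in np.diag([.004,.004,.05])])))
    return best.x,best.fun
if __name__=="__main__":
  for n in("top","side"):
    d=np.load(f"pics/{n}0.npy");p=cv2.imread(f"pics/{n}0.png").astype(int);C=cloud(n,d)
    m=(p[...,0]>p[...,2]+60)&(np.abs(C[...,0]-.53)<.05)&(np.abs(C[...,1]-.086)<.05)&(C[...,2]>.088)
    if n=="side": m&=(p[...,0]>110)
    print(n,m.sum()); x,f=fitrect(n,m,[.53,.086,0.],.056,.060,.098);print('block',x[:2].round(4),np.degrees(x[2]),f)
    w=(p.min(2)>170)&(np.abs(C[...,2]-.026)<.012)&(np.abs(C[...,0]-.48)<.1)&(np.abs(C[...,1]+.244)<.1)
    w=cv2.morphologyEx(w.astype(np.uint8),cv2.MORPH_CLOSE,np.ones((5,5)))
    x,f=fitrect(n,w>0,[.48,-.244,-.27],.05,.12,.026);print('stand',x[:2].round(4),np.degrees(x[2]),f)
    for s in(-.035,.035): print('hole',s,x[0]-np.sin(x[2])*s,x[1]+np.cos(x[2])*s)
    g=(np.abs(C[...,0]-.48)<.09)&(np.abs(C[...,1]+.244)<.09)&(C[...,2]>.04)
    for v,u in np.argwhere(g): print((u,v),C[v,u].round(3),p[v,u].tolist(),end=';')
    print()
E
python3 fit.py
```

```text
top 488
block [0.5302 0.0863] -1.1596787856217208 18.057670126874278
stand [ 0.4793 -0.2441] -15.886904470040596 45.3438677431757
hole -0.035 0.46970722948057364 -0.27778748488531135
hole 0.035 0.488868987188966 -0.21046121184480457
(np.int64(391), np.int64(224)) [ 0.511 -0.208  0.111] [194, 199, 218];(np.int64(392), np.int64(224)) [ 0.51  -0.21   0.113] [224, 228, 247];(np.int64(393), np.int64(224)) [ 0.512 -0.214  0.102] [154, 155, 166];(np.int64(394), np.int64(224)) [ 0.51  -0.215  0.112] [181, 184, 197];(np.int64(391), np.int64(225)) [ 0.507 -0.207  0.119] [231, 237, 246];(np.int64(392), np.int64(225)) [ 0.508 -0.21   0.113] [238, 239, 249];(np.int64(393), np.int64(225)) [ 0.507 -0.212  0.118] [151, 156, 169];(np.int64(394), np.int64(225)) [ 0.507 -0.214  0.12 ] [221, 225, 243];(np.int64(395), np.int64(225)) [ 0.508 -0.218  0.112] [118, 117, 122];(np.int64(390), np.int64(226)) [ 0.507 -0.206  0.102] [127, 131, 139];(np.int64(391), np.int64(226)) [ 0.505 -0.207  0.116] [237, 238, 249];(np.int64(392), np.int64(226)) [ 0.505 -0.21   0.112] [228, 231, 242];(np.int64(393), np.int64(22
[... 24587 characters left out ...]
(np.int64(384), np.int64(217)) [ 0.491 -0.21   0.051] [110, 112, 116];(np.int64(385), np.int64(217)) [ 0.489 -0.211  0.051] [124, 124, 128];(np.int64(382), np.int64(218)) [ 0.501 -0.215  0.04 ] [118, 118, 124];(np.int64(384), np.int64(218)) [ 0.491 -0.21   0.048] [120, 120, 124];(np.int64(385), np.int64(218)) [ 0.489 -0.212  0.048] [151, 154, 160];(np.int64(384), np.int64(219)) [ 0.495 -0.215  0.041] [131, 132, 140];(np.int64(385), np.int64(219)) [ 0.49  -0.212  0.044] [170, 173, 182];(np.int64(384), np.int64(220)) [ 0.492 -0.212  0.041] [147, 148, 157];(np.int64(385), np.int64(220)) [ 0.49  -0.214  0.04 ] [178, 180, 191];(np.int64(384), np.int64(221)) [ 0.487 -0.207  0.043] [150, 152, 159];
```

```bash
python3 - <<'E'
from h import *
print('stubend top',atz("top",[(250+498/8-.5,165+320/8-.5)],.075))
print('pin axis near block',atz("top",[(250+302/8,165+320/8-.5)],.087), 'end', atz("top",[(312,204.5)],.087))
print('ball',tri((225+487/6-.4,215+128/6-.4),(250+403/8-.4,165+357/8-.4)))
C=cloud("top",np.load("pics/top0.npy"))
q=C[200:216,285:315].reshape(-1,3);q=q[q[:,2]>.075]
print(len(q),np.nanmax(q,0));
for i in np.argsort(-q[:,2])[:8]: print(q[i].round(4))
s=q[(q[:,2]<.092)&(q[:,1]>.03)]; print('shank pts',s.mean(0),s.min(0),s.max(0))
s=q[(q[:,1]<.018)&(q[:,2]>.06)]; print('stub pts',s.mean(0),s.min(0),s.max(0))
E
```

```text
stubend top [[ 0.56569596 -0.00671932  0.075     ]]
pin axis near block [[0.56378346 0.05505383 0.087     ]] end [[ 0.56385995 -0.00747668  0.087     ]]
ball (array([0.53971151, 0.01253035, 0.08656669]), np.float64(0.032053537413392445))
88 [0.55986811 0.06211769 0.10468636]
[0.5443 0.0611 0.1047]
[0.5525 0.0562 0.1016]
[0.5346 0.0612 0.1005]
[0.5374 0.0587 0.0994]
[0.5554 0.0589 0.0994]
[0.5348 0.0562 0.0992]
[0.5503 0.0614 0.0988]
[0.5504 0.0589 0.0986]
shank pts [0.5395756  0.04557183 0.08414277] [0.53626832 0.03108869 0.07706489] [0.55986811 0.06211769 0.09009322]
stub pts [0.53892403 0.00699099 0.08587625] [ 0.53539106 -0.00496084  0.0775016 ] [0.54506615 0.01567578 0.09536312]
```

```bash
python3 - <<'E'
from h import *
print('stubend top',atz("top",[(250+498/8-.5,165+320/6-.5)],.075))
print('pin axis near block',atz("top",[(250+302/8-.5,165+320/6-.5)],.087), 'end', atz("top",[(312,165+320/6-.5)],.087))
print('ball',tri((225+487/6-.4,215+128/6-.4),(250+403/8-.4,165+357/6-.4)))
print('block edges top', atz("top",[(250+205/8-.5,165+250/6-.5),(250+207/8-.5,165+378/6-.5),(250+117/8-.5,165+315/6-.5),(250+300/8-.5,165+315/6-.5)],.098))
C=cloud("top",np.load("pics/top0.npy"))
q=C[210:230,285:315].reshape(-1,3);q=q[(q[:,2]>.07)&(q[:,1]<.05)]
for i in np.argsort(-q[:,2])[:6]: print(q[i].round(4))
for a,b in((.03,.05),(-.01,.008)):
  s=q[(q[:,1]>a)&(q[:,1]<b)]; print('pts',len(s),s.mean(0),s.min(0),s.max(0))
E
```

```text
stubend top [[ 0.53075283 -0.0067947   0.075     ]]
pin axis near block [[0.52911755 0.05611092 0.087     ]] end [[ 0.52919274 -0.00754986  0.087     ]]
ball (array([0.509014  , 0.02120376, 0.10630304]), np.float64(0.004425279964267383))
block edges top [[0.55775426 0.08678122 0.098     ]
 [0.50281212 0.08565622 0.098     ]
 [0.529769   0.11463334 0.098     ]
 [0.52983219 0.05620103 0.098     ]]
[0.5092 0.0223 0.1202]
[0.5042 0.0248 0.1199]
[0.5071 0.0224 0.1167]
[0.5097 0.0199 0.1163]
[0.5021 0.0224 0.1162]
[0.5072 0.0249 0.1159]
pts 75 [0.52799721 0.03967327 0.08533765] [0.50581481 0.03018924 0.07434457] [0.54045216 0.04935738 0.10902762]
pts 53 [0.52919429 0.00135853 0.08507892] [ 0.51854358 -0.00502255  0.07555221] [0.54042689 0.00796637 0.09394729]
```

```bash
cat > g.py <<'E'
import sys,numpy as np
from plant import status
from scipy.spatial.transform import Rotation as Ro
s=status.get_state()
p=np.array(s['tcp_pos']);Rm=Ro.from_euler('xyz',s['eef_rot'],degrees=True)
def rot(tilt,yaw): # tilt about world y after yaw
    return Ro.from_euler('y',tilt,degrees=True)*Ro.from_euler('xyz',[180,0,yaw],degrees=True)
def to(x,y,z,tilt,yaw,frac=1):
    d=Rm.inv().apply(np.array([x,y,z])-p)/.2
    rv=(Rm.inv()*rot(tilt,yaw)).as_rotvec(degrees=True)/90
    print(np.r_[d,rv].round(4).tolist(),'mm',(np.linalg.norm(d)*200).round(1),'deg',(np.linalg.norm(rv)*90).round(1))
if __name__=="__main__":
    print(round(s['time_s'],3),p.round(4),np.round(s['eef_rot'],2),'F',np.round(s['contact_force'],2),'M',np.round(s['moment'],2),'w',round(s['gripper_width'],4),'j',np.round(s['joints'],1))
    a=list(map(float,sys.argv[1:]))
    if a: to(*a)
E
python3 g.py .53 -.04 .16 0 -90
```

```text
0.1 [ 0.151  -0.6574  0.1879] [ 1.7992e+02 -1.0000e-02 -1.6707e+02] F [ 0.21  0.31 -0.43] M [-0.02 -0.03  0.05] w 0.0878 j [-60.6  20.6   0.6  -0.  -70.1 -16.5]
[-2.538, 2.5844, 0.143, 0.0008, 0.0005, -0.8563] mm 725.0 deg 77.1
```

>>> {"name": "apply_moves", "arguments": {"moves": [[-0.1,0.1,0,0,0,-0.03],[-0.3,0.3,0,0,0,-0.09],[-0.5,0.5,0,0,0,-0.15],[-0.7,0.7,0,0,0,-0.21],[-0.9,0.9,0,0,0,-0.27],[-1,1,0,0,0,-0.3]], "hand": 1}}

```text
time_s: 0.85
tcp_pos: [0.302, -0.4155, 0.1882]
eef_rot: [179.9, 0.1, -139.8]
contact_force: [0.6, -0.2, 1.1]
gripper_width: 0.0331
```

```bash
python3 g.py .53 -.04 .16 0 -90
```

```text
0.85 [ 0.302  -0.4155  0.1882] [ 1.7992e+02  5.0000e-02 -1.3984e+02] F [ 0.58 -0.15  1.07] M [-0.03 -0.04 -0.02] w 0.0331 j [-32.1   5.3 -19.3  -0.1 -65.4 -17.7]
[-2.0819, 0.6997, 0.1439, 0.0005, 0.0009, -0.5538] mm 440.2 deg 49.8
```

>>> {"name": "apply_moves", "arguments": {"moves": [[-0.25,0.08,0,0,0,-0.07],[-0.5,0.16,0,0,0,-0.14],[-0.75,0.25,0,0,0,-0.21],[-1,0.34,0,0,0,-0.28]]}}

```text
time_s: 1.35
tcp_pos: [0.4114, -0.2329, 0.1885]
eef_rot: [180.0, 0.1, -114.4]
contact_force: [1.2, -0.5, -1.1]
gripper_width: 0.0002
```

```bash
python3 g.py .53 -.04 .16 0 -90
```

```text
1.35 [ 0.4114 -0.2329  0.1885] [ 1.7995e+02  9.0000e-02 -1.1443e+02] F [ 1.19 -0.52 -1.12] M [-0.04 -0.09  0.01] w 0.0002 j [ -5.7   1.2 -23.8  -0.1 -65.1 -18.7]
[-1.1231, -0.1408, 0.1439, 0.0003, 0.0011, -0.2715] mm 228.2 deg 24.4
```

>>> {"name": "apply_moves", "arguments": {"moves": [[-0.25,-0.03,0,0,0,-0.06],[-0.5,-0.07,0.02,0,0,-0.12],[-0.75,-0.1,0.05,0,0,-0.18],[-1,-0.14,0.14,0,0,-0.27],[-1,-0.14,0.14,0,0,-0.27],[-1,-0.14,0.14,0,0,-0.27]]}}

```text
time_s: 2.1
tcp_pos: [0.5192, -0.0623, 0.1603]
eef_rot: [179.9, 0.1, -90.1]
contact_force: [-0.2, -0.5, -0.3]
gripper_width: 0.0005
```

```bash
python3 - <<'E'
from plant import imaging
import cv2,numpy as np
for n,(v,u) in (("top",(170,260)),("side",(190,240))):
    p,d=imaging.capture(n); cv2.imwrite(f"pics/{n}1.png",p); np.save(f"pics/{n}1.npy",d)
    cv2.imwrite(f"pics/{n}1c.png",cv2.resize(p[v:v+100,u:u+120],None,fx=6,fy=6,interpolation=cv2.INTER_CUBIC))
E
python3 g.py .53 -.035 .071 0 -90
```

```text
2.2 [ 0.5193 -0.063   0.161 ] [-1.800e+02  1.000e-01 -9.021e+01] F [-0.26  0.67  0.18] M [ 0.03  0.1  -0.04] w 0.0006 j [ 14.5   7.4 -20.6  -0.1 -61.9 -14.7]
[-0.1392, -0.0528, 0.4502, -0.0, 0.0011, -0.0023] mm 94.8 deg 0.2
```

View pics/side1.png

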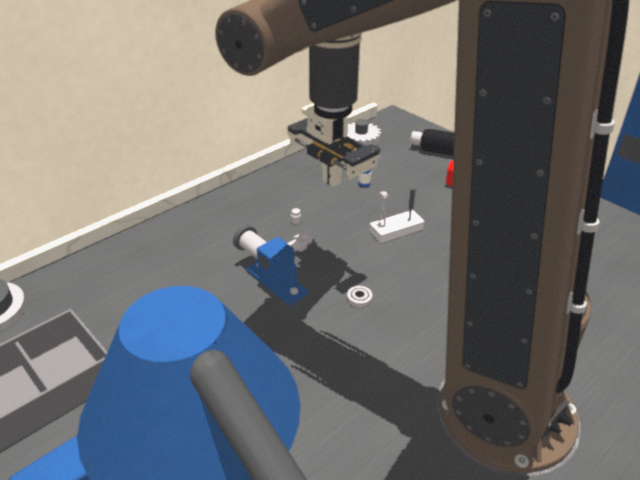

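View pics/top1.png

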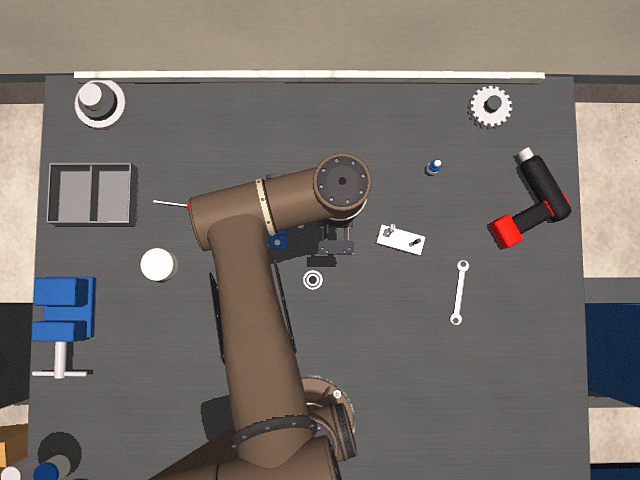

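```bash
python3 - <<'E'
from h import *
p=cv2.imread("pics/side1.png")
tcp=np.array([.5193,-.063,.161])
pr=proj("side",[tcp+[a,b,0] for a in(-.021,.021) for b in(-.0095,.0095)]+[tcp])
print(pr.round(1))
u,v=300,150
c=cv2.resize(p[v:v+50,u:u+70],None,fx=10,fy=10,interpolation=cv2.INTER_CUBIC)
for q in pr: cv2.circle(c,tuple(((q+.5-[u,v])*10).astype(int)),3,(0,0,255),-1)
cv2.imwrite("pics/tipc.png",c)
E
```

```text
[[340.9 199.4]
 [334.4 202.9]
 [327.4 191.2]
 [320.9 194.5]
 [330.9 197. ]]
```

View pics/tipc.png

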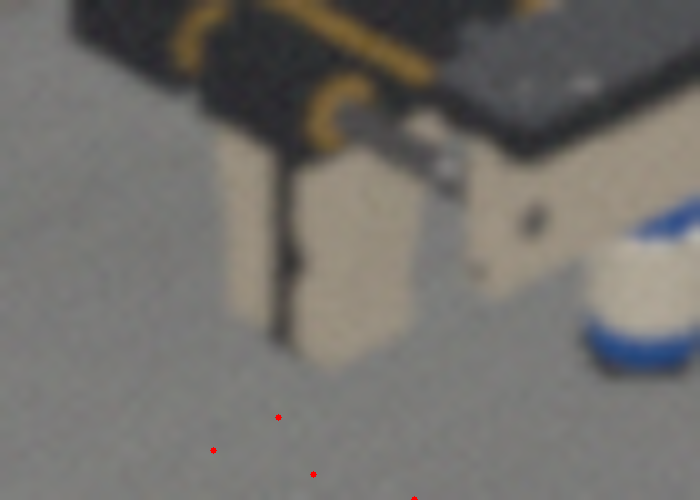

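```bash
python3 - <<'E'
from h import *
d=np.load("pics/side1.npy");C=cloud("side",d)
for u,v in((333,185),(333,180),(326,180),(324,175),(340,180),(338,172)):
    print((u,v),C[v,u].round(4),d[v,u])
m=(C[...,2]>.12);m[:,:300]=0;m[:,345:]=0;m[:150]=0;m[200:]=0
print(C[m].min(0),C[m].max(0))
dt=np.load("pics/top1.npy");D=cloud("top",dt)
E
```

```text
(333, 185) [ 0.5049 -0.0547  0.2021] 1.2676696
(333, 180) [ 0.5057 -0.0551  0.2138] 1.2610643
(326, 180) [ 0.5227 -0.0514  0.2072] 1.2730091
(324, 175) [ 0.5319 -0.0542  0.214 ] 1.2755708
(340, 180) [ 0.5017 -0.0715  0.2086] 1.2707225
(338, 172) [ 0.4974 -0.0608  0.2346] 1.2464445
[ 0.44562013 -0.07549342  0.19703155] [ 0.55482044 -0.02095552  0.30695904]
```

>>> {"name": "apply_moves", "arguments": {"moves": [[0,-0.05,0.1,0,0,0],[0,-0.05,0.2,0,0,0],[0,-0.05,0.3,0,0,0],[0,-0.05,0.3,0,0,0],[0,-0.05,0.3,0,0,0]]}}

```text
time_s: 2.82
tcp_pos: [0.5298, -0.0634, 0.1021]
eef_rot: [-179.9, 0.1, -90.3]
contact_force: [-0.3, -0.1, 0.0]
gripper_width: 0.0007
```

```bash
cat > look.py <<'E'
from h import *
import sys
from plant import status
tag,u,v,w,hh,f=sys.argv[1],*map(int,sys.argv[2:7])
n=sys.argv[7] if len(sys.argv)>7 else "side"
p,d=imaging.capture(n); cv2.imwrite(f"pics/{tag}.png",p); np.save(f"pics/{tag}.npy",d)
s=status.get_state();t=s['tcp_pos'];print(s['time_s'],t.round(4),s['eef_rot'].round(1),s['contact_force'].round(1),proj(n,t).round(1))
cv2.imwrite(f"pics/{tag}c.png",cv2.resize(p[v:v+hh,u:u+w],None,fx=f,fy=f,interpolation=cv2.INTER_CUBIC))
E
python3 look.py s2 270 160 100 100 6
python3 - <<'E'
from h import *
C=cloud("side",np.load("pics/s2.npy"))
m=(C[...,2]>.06)&(C[...,1]<-.03)&(C[...,1]>-.1)&(np.abs(C[...,0]-.53)<.04)
q=C[m];print(len(q),np.sort(q[:,2])[:12],q[q[:,2]<.16].min(0),q[q[:,2]<.16].max(0))
E
```

```text
2.875 [ 0.53   -0.0632  0.1022] [-1.799e+02  1.000e-01 -9.020e+01] [0.8 0.5 0.7] [[327.2 217. ]]
2467 [0.13794936 0.13826628 0.13846423 0.13898436 0.13928925 0.13971848
 0.14057955 0.1405908  0.1410722  0.14118587 0.14138965 0.14167754] [ 0.50989407 -0.07655304  0.13794936] [ 0.54450947 -0.05056992  0.159576  ]
```

View pics/s2c.png

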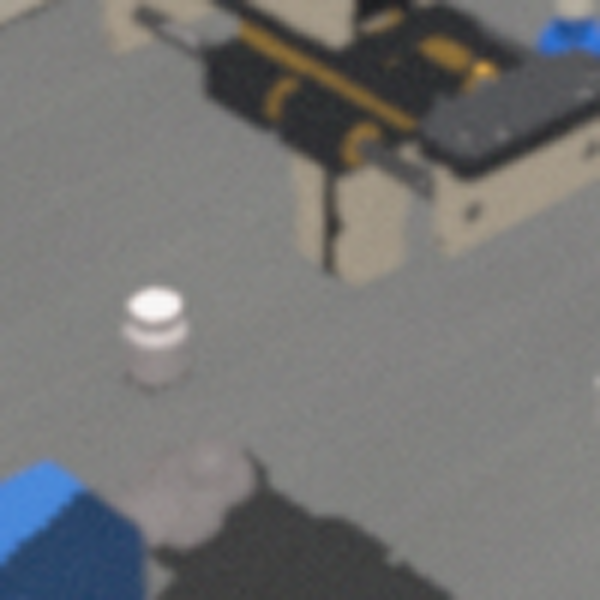

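>>> {"name": "apply_moves", "arguments": {"moves": [[0,0,0.1,0,0,0],[0,0,0.2,0,0,0],[0,0,0.3,0,0,0],[0,0,0.38,0,0,0],[0,0,0.38,0,0,0]]}}

```text
time_s: 3.5
tcp_pos: [0.5298, -0.0632, 0.0261]
eef_rot: [-179.9, 0.1, -90.2]
contact_force: [-0.4, -0.5, 1.1]
gripper_width: 0.0009
```

```bash
python3 look.py s3 270 180 100 100 6
python3 - <<'E'
from h import *
C=cloud("side",np.load("pics/s3.npy"))
m=(C[...,2]>.015)&(C[...,1]<-.03)&(C[...,1]>-.1)&(np.abs(C[...,0]-.53)<.04)
q=C[m];print(len(q),np.sort(q[:,2])[:12],q[q[:,2]<.08].min(0),q[q[:,2]<.08].max(0))
E
```

```text
3.55 [ 0.5304 -0.0632  0.0268] [-1.799e+02  1.000e-01 -9.020e+01] [ 0.4 -0.6  0.5] [[326.7 243.6]]
2139 [0.06155683 0.0623084  0.06358949 0.06422382 0.06496305 0.06545533
 0.06619673 0.06622487 0.0663018  0.06634367 0.06658846 0.06747997] [ 0.51104172 -0.0761601   0.06155683] [ 0.54447912 -0.04996506  0.07994192]
```

View pics/s3c.png

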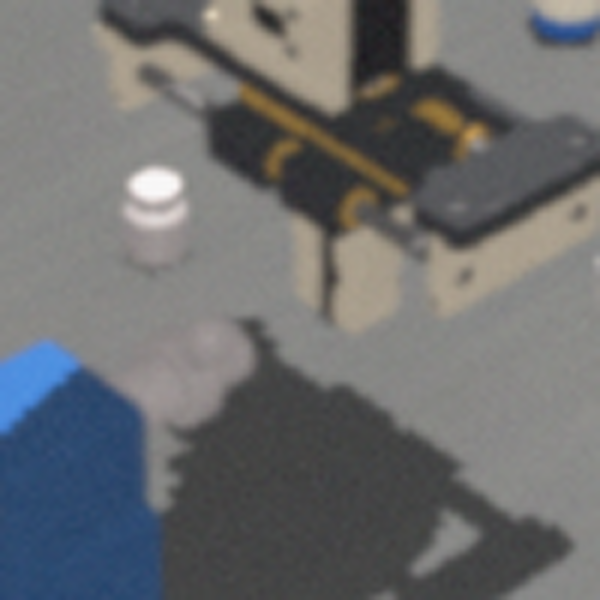

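>>> {"name": "apply_moves", "arguments": {"moves": [[0,0,0.04,0,0,0],[0,0,0.07,0,0,0],[0,0,0.1,0,0,0],[0,0,0.11,0,0,0],[0,0,0.12,0,0,0],[0,0,0.13,0,0,0],[0,0,0.13,0,0,0]]}}

```text
time_s: 4.42
tcp_pos: [0.5305, -0.0631, 0.0008]
eef_rot: [-179.9, 0.1, -90.2]
contact_force: [-0.2, -0.5, -0.1]
gripper_width: 0.0005
```

```bash
python3 g.py
```

```text
4.425 [ 0.5305 -0.0631  0.0008] [-1.7988e+02  1.0000e-01 -9.0240e+01] F [-0.21 -0.46 -0.07] M [0.   0.15 0.01] w 0.0005 j [ 14.2  18.9 -30.3  -0.1 -40.6 -14.4]
```

>>> {"name": "apply_moves", "arguments": {"moves": [[0,0,0.01,0,0,0],[0,0,0.02,0,0,0],[0,0,0.03,0,0,0],[0,0,0.03,0,0,0]]}}

```text
time_s: 4.92
tcp_pos: [0.5303, -0.0631, -0.0055]
eef_rot: [-179.9, 0.1, -90.2]
contact_force: [-0.9, 0.1, 0.2]
gripper_width: 0.0009
```

```bash
python3 g.py; python3 look.py s4 270 180 100 100 6
python3 - <<'E'
from h import *
C=cloud("side",np.load("pics/s4.npy"))
m=(C[...,2]>.01)&(C[...,1]<-.03)&(C[...,1]>-.1)&(np.abs(C[...,0]-.53)<.04)
q=C[m];print(len(q),np.sort(q[:,2])[:12])
E
```

```text
4.925 [ 0.5303 -0.0631 -0.0055] [-1.7991e+02  1.0000e-01 -9.0240e+01] F [-0.89  0.1   0.23] M [0.04 0.04 0.01] w 0.0009 j [ 14.2  19.5 -30.6  -0.1 -39.8 -14.4]
4.975 [ 0.5304 -0.0631 -0.0053] [-1.799e+02  1.000e-01 -9.020e+01] [-0.2 -1.1  0.1] [[326.5 254.5]]
2068 [0.03081515 0.03126071 0.03137903 0.0333383  0.03335301 0.03389815
 0.03398939 0.03420091 0.03421449 0.03430953 0.03448149 0.03450472]
```

View pics/s4c.png

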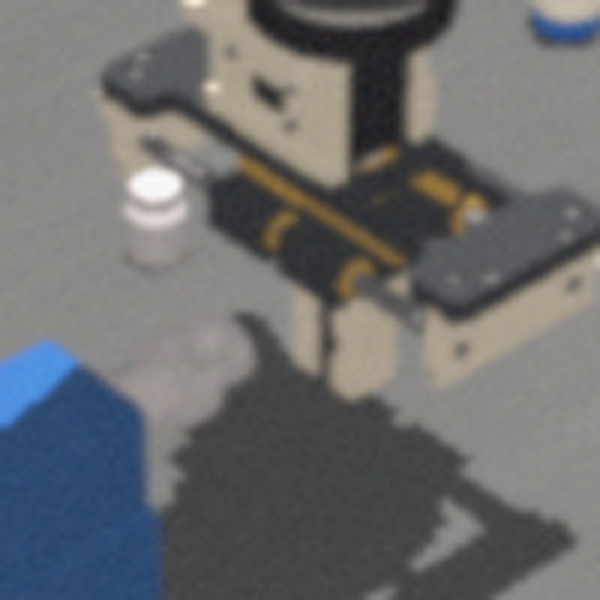

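```bash
python3 - <<'E'
from h import *
C=cloud("side",np.load("pics/s4.npy"))
for u,v in((343,240),(343,235),(356,232),(368,225),(289,204),(290,197),(308,217),(320,225),(324,229),(328,243),(334,243)):
    print((u,v),C[v,u].round(4))
E
```

```text
(343, 240) [ 0.4383 -0.0219  0.1135]
(343, 235) [ 0.4408 -0.0239  0.1241]
(356, 232) [ 0.4408 -0.0626  0.1118]
(368, 225) [ 0.4404 -0.0986  0.1122]
(289, 204) [ 0.6149 -0.0255  0.1108]
(290, 197) [ 0.6076 -0.0231  0.1345]
(308, 217) [ 0.5493 -0.024   0.1111]
(320, 225) [ 0.5132 -0.0263  0.1083]
(324, 229) [ 0.5017 -0.0273  0.1035]
(328, 243) [ 0.5139 -0.0515  0.0447]
(334, 243) [ 0.5143 -0.0706  0.0342]
```

>>> {"name": "apply_moves", "arguments": {"moves": [[0,0,-0.1,0,0,0],[0,0,-0.18,0,0,0],[-0.08,0,-0.18,0,0,0],[-0.16,0,-0.18,0,0,0],[-0.2,0,-0.18,0,0,0],[-0.2,0,-0.18,0,0,0]]}}

```text
time_s: 5.72
tcp_pos: [0.5302, -0.0224, 0.0302]
eef_rot: [-179.9, 0.1, -90.1]
contact_force: [0.8, -0.2, -0.3]
gripper_width: 0.0005
```

```bash
python3 g.py; python3 look.py s5 270 180 100 100 6
```

```text
5.725 [ 0.5302 -0.0224  0.0302] [-1.7994e+02  8.0000e-02 -9.0150e+01] F [ 0.78 -0.21 -0.29] M [ 0.01  0.1  -0.01] w 0.0005 j [ 18.7  16.3 -29.1  -0.1 -44.6 -18.8]
5.775 [ 0.5302 -0.0227  0.0303] [-1.799e+02  1.000e-01 -9.020e+01] [-0.1 -0.4  0.5] [[313.6 250.1]]
```

View pics/s5c.png

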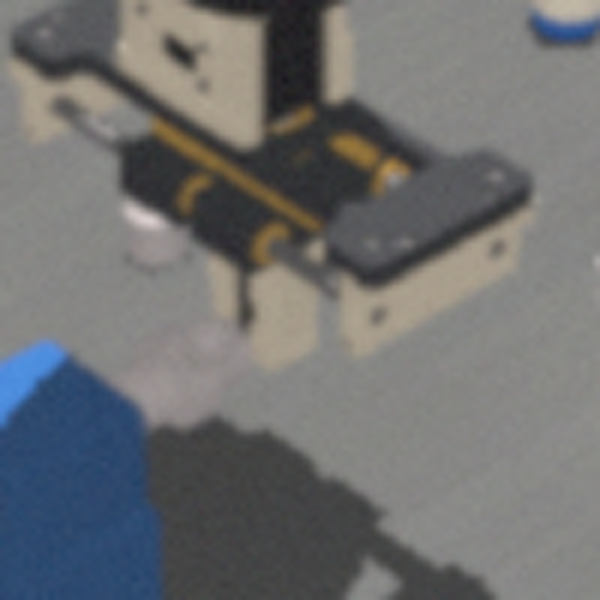

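>>> {"name": "apply_moves", "arguments": {"moves": [[-0.02,0,0,0,0,0],[-0.04,0,0,0,0,0],[-0.06,0,0,0,0,0],[-0.08,0,0,0,0,0],[-0.1,0,0,0,0,0]]}}

```text
time_s: 6.4
tcp_pos: [0.53, -0.0036, 0.0302]
eef_rot: [-180.0, 0.0, -90.2]
contact_force: [1.5, -4.3, -0.9]
gripper_width: 0.0008
```

```bash
python3 g.py
```

```text
6.4 [ 0.53   -0.0036  0.0302] [-1.7998e+02  2.0000e-02 -9.0210e+01] F [ 1.51 -4.29 -0.86] M [-2.07 -0.39 -0.08] w 0.0008 j [ 20.8  16.3 -29.1  -0.  -44.6 -21. ]
```

>>> {"name": "apply_moves", "arguments": {"moves": [[-0.02,0,0,0,0,0],[-0.04,0,0,0,0,0],[-0.055,0,0,0,0,0],[-0.065,0,0,0,0,0],[-0.07,0,0,0,0,0]]}}

```text
time_s: 7.02
tcp_pos: [0.5301, 0.0096, 0.0302]
eef_rot: [-180.0, -0.0, -90.2]
contact_force: [1.9, -4.2, 0.2]
gripper_width: 0.0005
```

```bash
python3 g.py
```

```text
7.025 [0.5301 0.0096 0.0302] [-1.7999e+02 -3.0000e-02 -9.0230e+01] F [ 1.85 -4.17  0.23] M [-1.81 -0.51 -0.04] w 0.0005 j [ 22.3  16.3 -29.1   0.  -44.6 -22.5]
```

>>> {"name": "apply_moves", "arguments": {"moves": [[-0.005,0,0,0,0,0],[-0.01,0,0,0,0,0],[-0.015,0,0,0,0,0],[-0.015,0,0,0,0,0]]}}

```text
time_s: 7.52
tcp_pos: [0.5298, 0.0098, 0.0302]
eef_rot: [179.9, -0.2, -90.3]
contact_force: [4.2, -16.4, -0.1]
gripper_width: 0.0004
```

```bash
python3 g.py
```

```text
7.525 [0.5298 0.0098 0.0302] [179.94  -0.23 -90.26] F [  4.23 -16.36  -0.09] M [-5.81 -1.28 -0.1 ] w 0.0004 j [ 22.4  16.3 -29.2   0.3 -44.6 -22.9]
```

>>> {"name": "apply_moves", "arguments": {"moves": [[0.05,0,0,0,0,0],[0.15,0,0,0,0,0],[0.25,0,-0.1,0,0,0],[0.4,0,-0.25,0,0,0],[0.6,0.03,-0.38,0,0,0.1],[0.8,0.08,-0.38,0,0,0.2],[1,0.14,-0.38,0,0,0.3],[1,0.14,-0.38,0,0,0.4]], "hand": -0.2}}

```text
time_s: 8.52
tcp_pos: [0.4998, -0.1919, 0.107]
eef_rot: [-179.9, -0.2, -126.8]
contact_force: [0.4, 0.8, -0.7]
gripper_width: 0.0527
```

```bash
python3 g.py .5005 -.2115 .105 0 -180; python3 look.py t6 255 170 100 100 6 top;  python3 look.py s6 225 190 100 100 6; python3 g.py
```

```text
8.525 [ 0.4998 -0.1919  0.107 ] [-179.93   -0.2  -126.75] F [ 0.41  0.83 -0.69] M [ 0.06  0.06 -0.04] w 0.0527 j [  0.2  11.5 -23.6   0.2 -55.  -37.1]
[0.0765, -0.0615, 0.0104, -0.0017, -0.0018, 0.5917] mm 19.7 deg 53.2
8.575 [ 0.5002 -0.1911  0.107 ] [-179.9   -0.2 -127.1] [-0.4  0.3  0.8] [[384.3 228.3]]
8.625 [ 0.5005 -0.1905  0.107 ] [-179.9   -0.2 -126.5] [ 0.6 -0.2  0.2] [[376.9 198.7]]
8.625 [ 0.5005 -0.1905  0.107 ] [-179.93   -0.2  -126.47] F [ 0.56 -0.22  0.2 ] M [0.06 0.05 0.04] w 0.0529 j [  0.3  11.5 -23.6   0.2 -55.  -36.9]
```

View pics/t6.png

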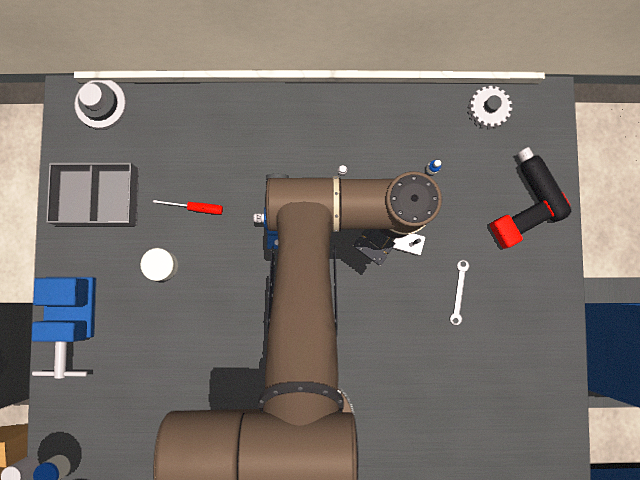

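View pics/s6c.png

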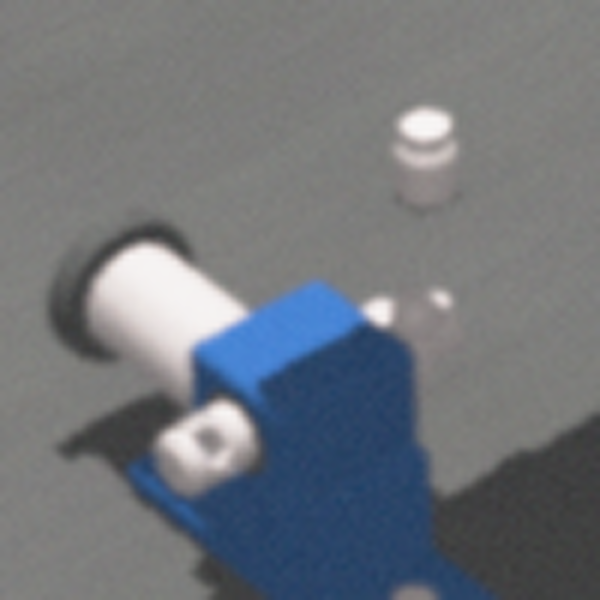

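```bash
python3 - <<'E'
from h import *
P=np.array([.530-.0068,.1303,.0849])
print(proj("side",P),proj("top",P))
p=cv2.imread("pics/t6.png")[205:230,243:275];cv2.imwrite("pics/t6c.png",cv2.resize(p,None,fx=20,fy=20,interpolation=cv2.INTER_CUBIC))
p=cv2.imread("pics/s6.png")[245:280,240:275];cv2.imwrite("pics/s6d.png",cv2.resize(p,None,fx=16,fy=16,interpolation=cv2.INTER_CUBIC))
E
```

```text
[[260.21057531 263.06810438]] [[258.46969118 220.18722951]]
```

View pics/t6c.png

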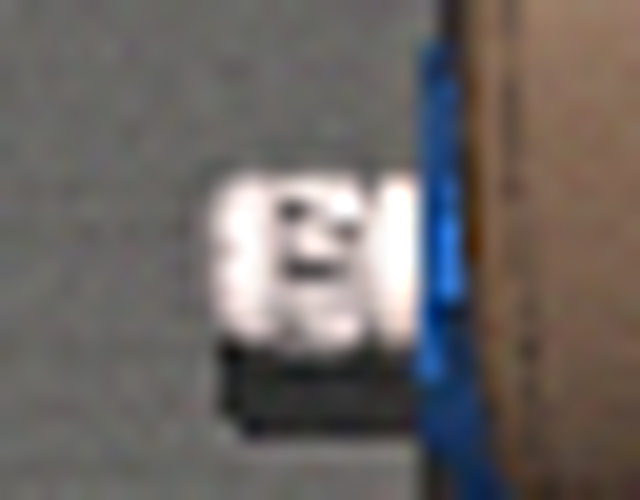

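View pics/s6d.png

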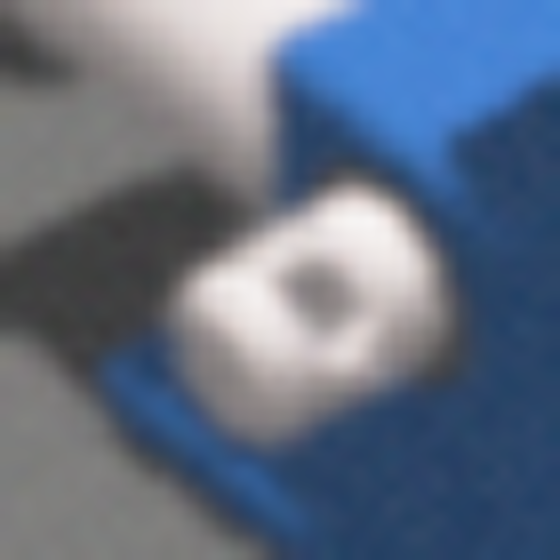

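```bash
python3 - <<'E'
from h import *
for a in(-.6,-.3,0,.3,.6):
    d=np.array([np.sin(a),0,np.cos(a)])
    P=np.array([.530,.1303,.075])+.012*d; B=np.array([.530,.0503-.001,.075])+.037*d
    print(a,'mouth side',proj("side",P).round(1),'top',proj("top",P).round(1),'ball side',proj("side",B).round(1))
print('end face side',proj("side",[.53,.1443,.075]),'top end',proj("top",[.53,.1443,.075]), 'axis top z87',proj("top",[.53,.13,.087]))
p=cv2.imread("pics/s6.png")[225:260,270:310];cv2.imwrite("pics/s6e.png",cv2.resize(p,None,fx=15,fy=15,interpolation=cv2.INTER_CUBIC))
E
```

```text
-0.6 mouth side [[260.2 263.1]] top [[258.5 220.2]] ball side [[294.6 241.7]]
-0.3 mouth side [[259.2 261.7]] top [[258.4 218.9]] ball side [[291.4 237.7]]
0 mouth side [[258.1 260.7]] top [[258.4 217.5]] ball side [[288.  234.7]]
0.3 mouth side [[257.  260.1]] top [[258.5 216.1]] ball side [[284.6 232.9]]
0.6 mouth side [[256.1 259.9]] top [[258.5 215. ]] ball side [[281.7 232.6]]
end face side [[253.0335096  268.14516776]] top end [[253.48187467 218.05697083]] axis top z87 [[258.53713476 217.46252436]]
```

View pics/s6e.png

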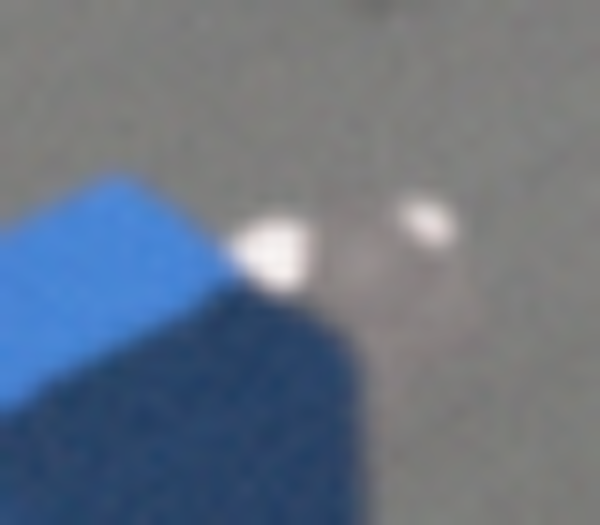

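>>> {"name": "apply_moves", "arguments": {"moves": [[0.04,-0.03,0,0,0.005,0.11],[0.08,-0.06,0,0,0.01,0.22],[0.08,-0.06,0,0,0.02,0.33],[0.08,-0.06,0,0,0.02,0.44],[0.08,-0.06,0,0,0.02,0.55],[0.08,-0.06,0,0,0.02,0.595],[0.08,-0.06,0,0,0.02,0.595]]}}

```text
time_s: 9.5
tcp_pos: [0.5009, -0.21, 0.107]
eef_rot: [-179.0, -1.6, -179.8]
contact_force: [0.4, -0.3, -0.3]
gripper_width: 0.0527
```

```bash
python3 g.py .5008 -.2115 .055 2.5 -180;  python3 look.py s7 340 130 100 100 6
```

```text
9.5 [ 0.5009 -0.21    0.107 ] [-179.03   -1.61 -179.79] F [ 0.41 -0.33 -0.35] M [-0.   -0.14  0.  ] w 0.0527 j [ -1.2  12.9 -22.1   1.2 -56.6 -89.2]
[-0.0068, -0.0029, 0.2601, -0.0109, 0.01, 0.0022] mm 52.0 deg 1.3
9.55 [ 0.5008 -0.2101  0.107 ] [-179.    -1.6 -179.8] [ 0.5  0.2 -0.2] [[382.6 195.3]]
```

View pics/s7c.png

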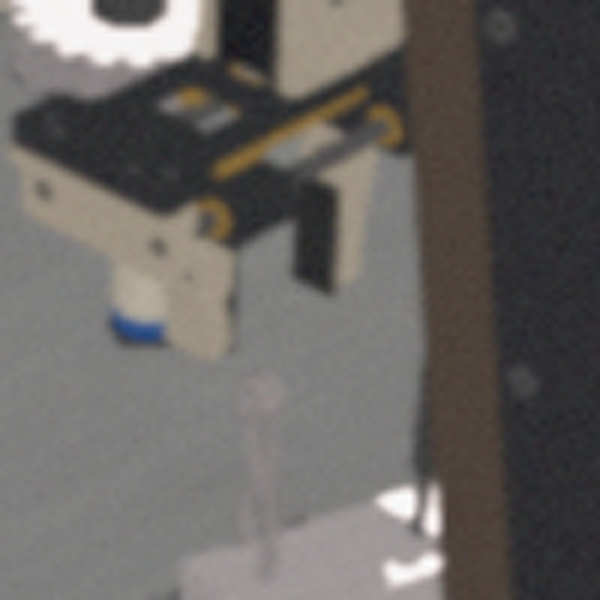

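>>> {"name": "apply_moves", "arguments": {"moves": [[-0.005,-0.004,0.1,-0.01,0.01,0],[-0.007,-0.004,0.2,-0.01,0.01,0],[-0.007,-0.004,0.26,-0.01,0.01,0],[-0.007,-0.004,0.26,-0.01,0.01,0]]}}

```text
time_s: 10.05
tcp_pos: [0.4999, -0.2118, 0.0537]
eef_rot: [-180.0, -2.7, -179.7]
contact_force: [0.1, -0.7, 0.5]
gripper_width: 0.053
```

```bash
python3 g.py .5008 -.2115 .055 2.5 -180;  python3 look.py s8 340 130 100 100 6
```

```text
10.05 [ 0.4999 -0.2118  0.0537] [-179.95   -2.67 -179.73] F [ 0.09 -0.66  0.52] M [ 0.01 -0.16  0.01] w 0.053 j [ -2.1  17.1 -24.    0.2 -51.5 -87.7]
[-0.0043, 0.0012, -0.0068, -0.0007, -0.0018, 0.0029] mm 1.6 deg 0.3
10.1 [ 0.5005 -0.2119  0.0546] [-179.9   -2.6 -179.7] [-0.  -0.1  0.1] [[381.7 213.6]]
```

View pics/s8c.png

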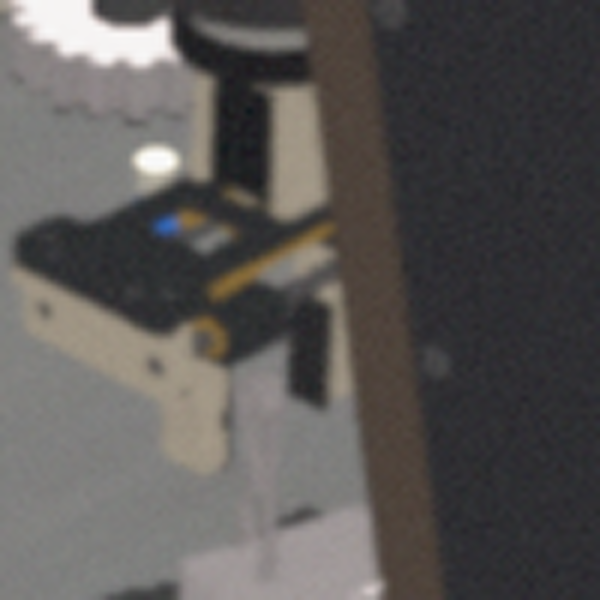

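>>> {"name": "apply_moves", "arguments": {"moves": [[0,0,0,0,0,0],[0,0,0,0,0,0],[0,0,0,0,0,0],[0,0,0,0,0,0],[0,0,0,0,0,0],[0,0,0,0,0,0]], "hand": 1, "grip_force": 40}}

```text
time_s: 10.85
tcp_pos: [0.5007, -0.2119, 0.0547]
eef_rot: [-179.9, -2.6, -179.7]
contact_force: [0.1, 0.1, 0.2]
gripper_width: 0.0112
```

```bash
python3 g.py
```

```text
10.85 [ 0.5007 -0.2119  0.0547] [-179.92   -2.57 -179.73] F [0.15 0.11 0.19] M [-0.06 -0.13  0.03] w 0.0112 j [ -2.1  17.1 -24.    0.2 -51.5 -87.7]
```

>>> {"name": "apply_moves", "arguments": {"moves": [[0,0,-0.03,0,0,0],[0,0,-0.07,0,0,0],[0,0,-0.12,0,0,0],[0,0,-0.18,0,0,0],[0,0,-0.3,0,0,0],[0,0,-0.45,0,0,0],[0,0,-0.45,0,0,0]]}}

```text
time_s: 11.72
tcp_pos: [0.5066, -0.2121, 0.1478]
eef_rot: [-179.9, -2.3, -179.7]
contact_force: [1.1, -0.4, -1.5]
gripper_width: 0.0115
```

```bash
python3 g.py;  python3 look.py s9 340 120 100 100 6
```

```text
11.725 [ 0.5066 -0.2121  0.1478] [-179.87   -2.27 -179.71] F [ 1.08 -0.4  -1.47] M [ 0.02 -0.15  0.03] w 0.0115 j [ -2.1  12.  -17.1   0.2 -63.3 -87.7]
11.775 [ 0.5054 -0.2118  0.1461] [-179.9   -2.4 -179.7] [-0.6  0.2 -0.6] [[382.8 179.9]]
```

View pics/s9c.png

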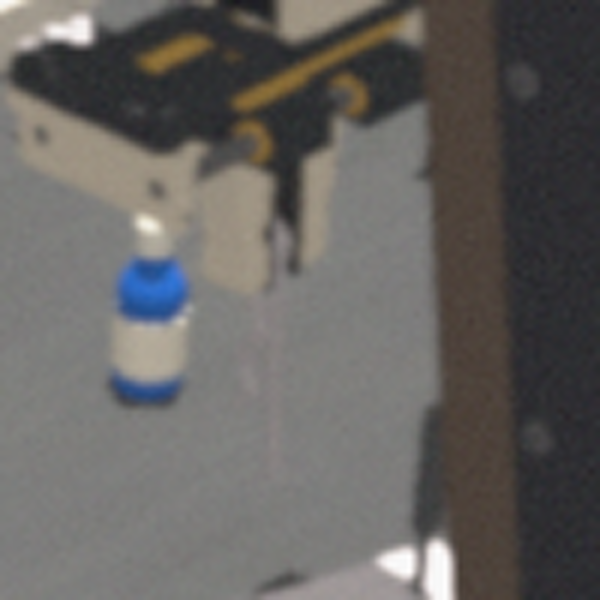

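```bash
python3 - <<'E'
from h import *
C=cloud("side",np.load("pics/s9.npy"))
print(atz("side",[(386,197.5)],.098))
m=np.zeros(C.shape[:2],bool);m[165:199,378:392]=1
m&=(np.abs(C[...,0]-.5)<.04)&(np.abs(C[...,1]+.21)<.03)&(C[...,2]>.09)
q=C[m];
for z in np.arange(.095,.18,.01):
    a=q[(q[:,2]>z)&(q[:,2]<z+.01)]
    if len(a): print(round(z+.005,3),len(a),np.sort(a[:,0]).round(3).tolist(),a[:,1].mean().round(4))
E
```

```text
[[ 0.49817833 -0.21959942  0.098     ]]
0.1 3 [0.497, 0.498, 0.498] -0.213
0.11 13 [0.489, 0.491, 0.491, 0.492, 0.492, 0.493, 0.493, 0.494, 0.495, 0.496, 0.497, 0.497, 0.501] -0.2106
0.12 10 [0.49, 0.494, 0.495, 0.495, 0.495, 0.495, 0.496, 0.497, 0.501, 0.515] -0.2113
0.13 20 [0.49, 0.492, 0.495, 0.495, 0.496, 0.496, 0.496, 0.497, 0.505, 0.507, 0.507, 0.508, 0.509, 0.509, 0.51, 0.51, 0.51, 0.511, 0.513, 0.513] -0.2118
0.14 20 [0.492, 0.493, 0.495, 0.496, 0.496, 0.498, 0.499, 0.499, 0.506, 0.507, 0.509, 0.509, 0.51, 0.511, 0.511, 0.511, 0.511, 0.512, 0.513, 0.514] -0.2112
0.15 20 [0.493, 0.493, 0.495, 0.495, 0.497, 0.497, 0.499, 0.499, 0.506, 0.506, 0.506, 0.507, 0.509, 0.509, 0.51, 0.51, 0.51, 0.511, 0.512, 0.514] -0.2109
0.16 18 [0.496, 0.496, 0.496, 0.496, 0.496, 0.496, 0.497, 0.498, 0.499, 0.504, 0.505, 0.505, 0.505, 0.506, 0.506, 0.506, 0.506, 0.509] -0.2113
0.17 25 [0.495, 0.495, 0.497, 0.497, 0.497, 0.497, 0.497, 0.497, 0.498, 0.498, 0.498, 0.498, 0.501, 0.501, 0.503, 0.504, 0.506, 0.506, 0.507, 0.507, 0.508, 0.508, 0.509, 0.51, 0.51] -0.2115
0.18 10 [0.496, 0.496, 0.496, 0.498, 0.498, 0.499, 0.499, 0.5, 0.5, 0.501] -0.2117
```

```bash
python3 g.py .47 .13 .19 -30 -180
```

```text
11.775 [ 0.5054 -0.2118  0.1461] [-179.92   -2.41 -179.73] F [-0.62  0.16 -0.61] M [ 0.02 -0.11  0.04] w 0.012 j [ -2.1  12.  -17.2   0.2 -63.2 -87.7]
[0.1782, 1.7093, -0.2145, -0.0001, -0.3601, 0.0032] mm 346.4 deg 32.4
```

>>> {"name": "apply_moves", "arguments": {"moves": [[0,0.1,-0.12,0,0,0],[0.02,0.3,-0.22,0,-0.03,0],[0.05,0.5,-0.22,0,-0.08,0],[0.08,0.7,-0.22,0,-0.13,0],[0.1,0.9,-0.22,0,-0.18,0],[0.1,1,-0.22,0,-0.22,0]]}}

```text
time_s: 12.52
tcp_pos: [0.4853, -0.0105, 0.1902]
eef_rot: [-180.0, 17.5, -179.6]
contact_force: [0.7, -1.0, 0.0]
gripper_width: 0.0115
```

```bash
python3 g.py .47 .13 .19 -30 -180
```

```text
12.525 [ 0.4853 -0.0105  0.1902] [-179.98   17.5  -179.64] F [ 0.66 -0.96  0.01] M [-0.07  1.13 -0.04] w 0.0115 j [  29.6  -10.6  -41.5   12.1  -44.4 -126.8]
[0.0691, 0.7028, -0.021, 0.0013, -0.1389, 0.0037] mm 141.3 deg 12.5
```

>>> {"name": "apply_moves", "arguments": {"moves": [[0.01,0.12,0,0,-0.02,0],[0.02,0.28,0,0,-0.05,0],[0.04,0.44,0,0,-0.08,0],[0.06,0.6,-0.01,0,-0.11,0],[0.07,0.7,-0.02,0,-0.14,0],[0.07,0.7,-0.02,0,-0.14,0],[0.07,0.7,-0.02,0,-0.14,0]]}}

```text
time_s: 13.4
tcp_pos: [0.4738, 0.1244, 0.1956]
eef_rot: [179.9, 29.1, -179.4]
contact_force: [0.2, -0.5, -0.4]
gripper_width: 0.0119
```

```bash
python3 g.py .4776 .1303 .143 -30 -180;  python3 look.py s10 200 150 130 130 5
```

```text
13.4 [0.4738 0.1244 0.1956] [ 179.92   29.13 -179.42] F [ 0.23 -0.53 -0.45] M [-0.01  1.82 -0.04] w 0.0119 j [  53.5  -16.3  -58.3   40.6  -36.5 -173.6]
[0.1113, 0.0292, 0.2394, 0.0041, -0.0097, 0.0056] mm 53.1 deg 1.1
13.45 [0.4739 0.1242 0.1957] [ 179.9   29.1 -179.4] [ 0.5 -1.3 -1.9] [[275.6 229.6]]
```

View pics/s10c.png

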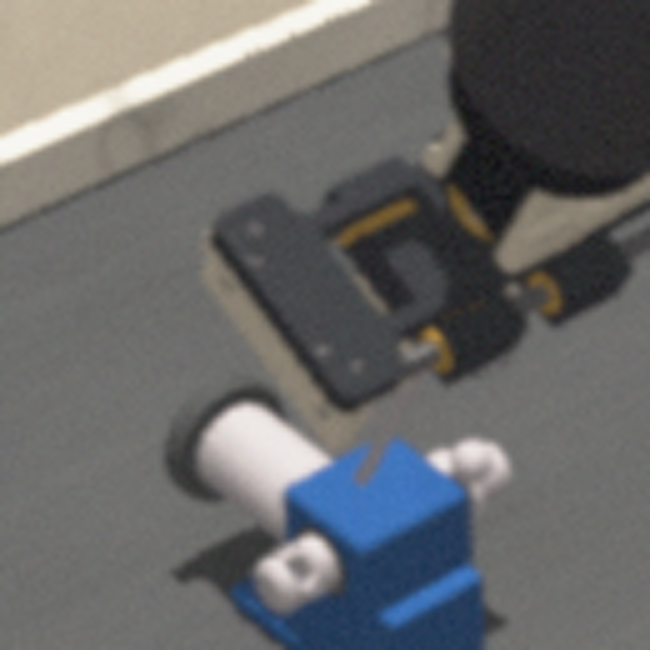

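```bash
python3 - <<'E'
from h import *
t=np.radians(29.1);a=np.array([-np.sin(t),0,np.cos(t)]);ex=np.array([np.cos(t),0,np.sin(t)])
T=np.array([.4739,.1242,.1957])
for n,R in(("A",T+[0,0,.037]),("B",T+.037*a)):
    tip=R-.085*a-.007*ex; print(n,tip,proj("side",tip),'fingertip',proj("side",R),'sprung', proj("side",R-.085*a-.007*ex+.026*a+.018*ex))
E
```

```text
A [0.5091221  0.1242     0.15502501] [[265.08156457 238.01845902]] fingertip [[274.80171115 213.79260396]] sprung [[263.24298353 224.51484119]]
B [0.49112769 0.1242     0.15035459] [[270.97119032 244.12057763]] fingertip [[281.11300442 220.10401288]] sprung [[269.20913779 230.62282816]]
```

```bash
python3 g.py .512 .1303 .173 -12 -180
```

```text
13.45 [0.4739 0.1242 0.1957] [ 179.93   29.14 -179.42] F [ 0.53 -1.27 -1.93] M [-0.04  1.84  0.01] w 0.0118 j [  53.4  -16.3  -58.3   40.6  -36.5 -173.6]
[-0.1112, 0.0282, 0.192, 0.003, 0.1904, 0.0061] mm 44.7 deg 17.1
```

>>> {"name": "apply_moves", "arguments": {"moves": [[0,0,0,0,0.05,0],[-0.03,0.01,0.03,0,0.1,0],[-0.07,0.02,0.08,0,0.15,0],[-0.11,0.028,0.14,0,0.19,0.006],[-0.11,0.028,0.19,0,0.19,0.006],[-0.11,0.028,0.19,0,0.19,0.006],[-0.11,0.028,0.19,0,0.19,0.006]]}}

```text
time_s: 14.32
tcp_pos: [0.5107, 0.1295, 0.173]
eef_rot: [179.8, 12.0, -180.0]
contact_force: [-0.2, 0.8, -0.6]
gripper_width: 0.0118
```

```bash
python3 g.py .516 .1303 .153 -12 -180;  python3 look.py s11 220 180 100 100 6
```

```text
14.325 [0.5107 0.1295 0.173 ] [ 179.77   12.02 -179.96] F [-0.17  0.8  -0.62] M [-0.05  0.8   0.04] w 0.0118 j [  42.    -0.8  -33.4   10.4  -48.7 -138.2]
[-0.005, 0.0035, 0.1032, 0.0026, 0.0002, 0.0004] mm 20.7 deg 0.2
14.375 [0.5109 0.1298 0.1734] [ 179.7   12.1 -179.9] [ 0.5 -0.6 -1.5] [[261.7 231.4]]
```

View pics/s11c.png

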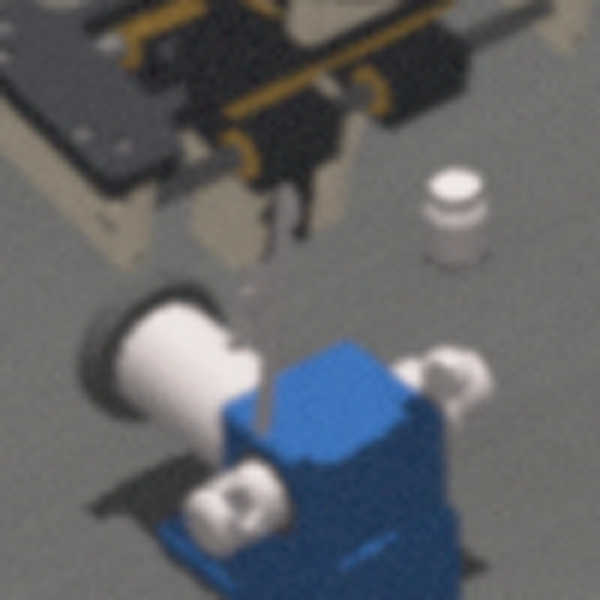

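```bash
python3 - <<'E'
from h import *
p=cv2.imread("pics/s11.png")[215:275,240:285];cv2.imwrite("pics/s11d.png",cv2.resize(p,None,fx=10,fy=10,interpolation=cv2.INTER_CUBIC))
t=np.radians(12.05);a=np.array([-np.sin(t),0,np.cos(t)]);ex=np.array([np.cos(t),0,np.sin(t)])
T=np.array([.5109,.1298,.1734])
for L in(.046,.048,.05,.052):
  tip=T-L*a-.007*ex;print(L,tip,proj("side",tip))
E
```

```text
0.046 [0.51365744 0.1298     0.12695222] [[262.18379709 249.21820337]]
0.048 [0.51407497 0.1298     0.12499629] [[262.10714659 249.87933831]]
0.05 [0.5144925  0.1298     0.12304035] [[262.03067988 250.53890224]]
0.052 [0.51491003 0.1298     0.12108442] [[261.9543963  251.19690069]]
```

View pics/s11d.png

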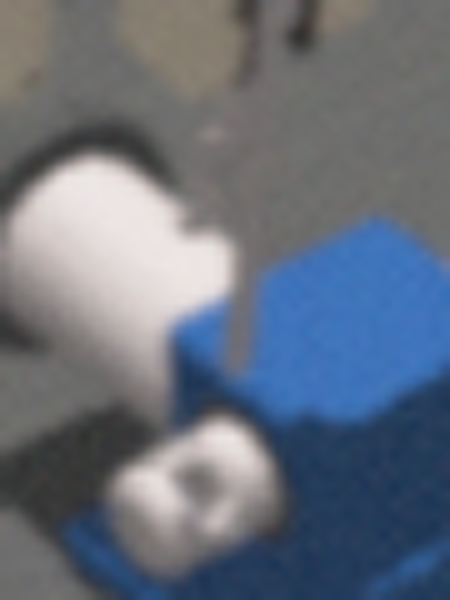

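```bash
python3 - <<'E'
import cv2
g=cv2.imread("pics/t6.png",0);print("cols 252..265");print(g[212:227,252:266])
g=cv2.imread("pics/s11.png",0);print(g[256:272,250:270])
C=cv2.imread("pics/top0.png",0);print(C[212:230,292:312])
E
```

```text
cols 252..265
[[104 106 103 104  96  96  99  98  95  97 104 101  73  57]
 [101  91 103 129 115 112 128 126 116  91 120 113  69  58]
 [ 93 107 183 233 207 213 241 235 222 134 243 225  69  82]
 [ 98 139 230 251 207  84 155 230 255 204 254 251  65  76]
 [ 94 147 241 255 210 173 221 174 123 216 254 251  69 109]
 [102 129 203 255 211 159 227 216 175 226 255 255  71 105]
 [ 97 137 236 252 202  93  77 103 157 208 254 251  77 108]
 [101 131 216 247 207 181 201 194 183 193 245 237  80 104]
 [ 95 114 199 227 179 166 201 198 190 172 222 209  55  36]
 [105 106 127 190 163 116 171 213 220 120 181 175  70  45]
 [ 99  92  27  64  70  99 107 119  92  52  85  83  82  44]
 [103 107  38  41  41  33  34  43  34  37  42  53  87  51]
 [105 105  41  46  43  49  46  51  52  45  45  49  51  46]
 [104  98  41  44  48  48  46  47  49  48  51  45  49  52]
 [104 110 105  36  43  44  49  42  40  43  46  46  46  49]]
[[ 64  59  67  80  94 105 100  75  65  64  82 101 105  87  65  63  72  86
   89  88]
 [ 54  57  59  61  71  89  92  81  80 104 145 174 180 150 115  77  63  68
   72  67]
 [ 55  53  56  54  65  78 100 
[... 1991 characters left out ...]
 197 198
  208 196]
 [146 150 153 156 156 151 168 219 229 218 181 156 129 141 149 149 155 156
  166 162]
 [ 32  26  26  23  49 140 218 238 242 238 223 158  94  22  31  32  40  54
   95  97]
 [ 48  41  46  29  92 195 232 249 255 242 239 195 100  33  44  38  46  59
  103 104]
 [ 50  44  52  44  84 186 231 240 252 240 237 181  29  46  46  51  40  64
  111 105]
 [ 49  47  50  46  43 119 216 232 234 237 206 112  37  44  47  50  45  66
  115 112]
 [ 44  44  49  49  45  56 135 198 205 205 157  32  39  47  47  39  40  53
  111 105]
 [113 116 117 123 116  38  38  55  59  46  47 113 111 115 114 115 115 109
  109 105]
 [113 109  99  34  43  44  45  42  37  60 110 109 106 105 107 107 109 103
  104 104]]
```

```bash
python3 g.py .5196 .1318 .1466 -12 -180
```

```text
14.375 [0.5109 0.1298 0.1734] [ 179.74   12.06 -179.94] F [ 0.54 -0.57 -1.47] M [-0.01  0.78  0.02] w 0.0122 j [  42.    -0.8  -33.4   10.4  -48.7 -138.2]
[-0.0147, 0.0091, 0.1401, 0.003, 0.0006, 0.0006] mm 28.2 deg 0.3
```

>>> {"name": "apply_moves", "arguments": {"moves": [[-0.005,0.005,0.05,0.003,0,0],[-0.015,0.009,0.1,0.003,0,0],[-0.015,0.009,0.14,0.003,0,0],[-0.015,0.009,0.14,0.003,0,0],[-0.015,0.009,0.14,0.003,0,0]]}}

```text
time_s: 15.0
tcp_pos: [0.5198, 0.1318, 0.1467]
eef_rot: [-180.0, 12.1, -179.9]
contact_force: [-0.7, 0.1, -0.3]
gripper_width: 0.0118
```

```bash
python3 g.py .5196 .1318 .1466 -12 -180;  python3 look.py s12 240 225 45 50 12
```

```text
15.0 [0.5198 0.1318 0.1467] [-179.98   12.06 -179.94] F [-0.73  0.13 -0.27] M [-0.01  0.77  0.04] w 0.0118 j [  41.5    1.7  -35.    11.3  -44.8 -138.9]
[0.0008, -0.0001, 0.0001, -0.0001, 0.0006, 0.0007] mm 0.2 deg 0.1
15.05 [0.5198 0.1319 0.1468] [-180.    12.1 -179.9] [-0.1  0.1 -1.2] [[258.9 240.4]]
```

View pics/s12c.png

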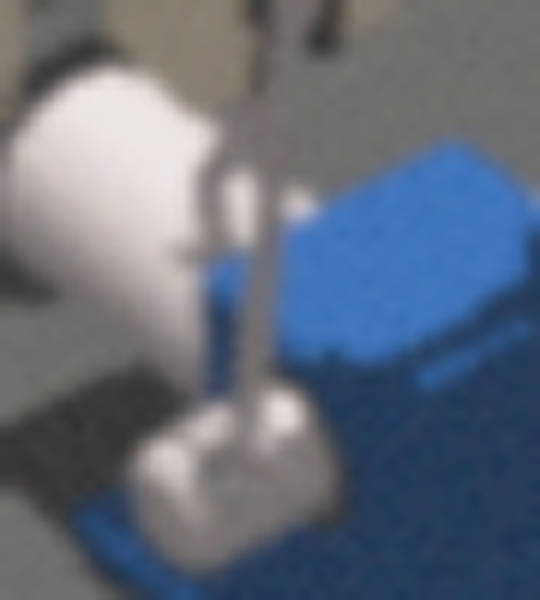

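>>> {"name": "apply_moves", "arguments": {"moves": [[0,0,0.01,0,0,0],[0,0,0.02,0,0,0],[0,0,0.03,0,0,0],[0,0,0.04,0,0,0]]}}

```text
time_s: 15.55
tcp_pos: [0.5215, 0.1318, 0.1388]
eef_rot: [-180.0, 12.1, -179.9]
contact_force: [0.3, 0.4, -0.6]
gripper_width: 0.0117
```

```bash
python3 g.py
```

```text
15.55 [0.5215 0.1318 0.1388] [-179.99   12.07 -179.94] F [ 0.29  0.44 -0.59] M [-0.    0.78 -0.03] w 0.0117 j [  41.3    2.3  -35.6   11.5  -43.6 -139. ]
```

>>> {"name": "apply_moves", "arguments": {"moves": [[0,0,0.005,0,0,0],[0,0,0.01,0,0,0],[0,0,0.01,0,0,0]]}}

```text
time_s: 15.92
tcp_pos: [0.5219, 0.1318, 0.1368]
eef_rot: [-180.0, 12.1, -179.9]
contact_force: [0.1, -0.2, -0.7]
gripper_width: 0.0118
```

>>> {"name": "apply_moves", "arguments": {"moves": [[0,0,0.005,0,0,0],[0,0,0.01,0,0,0],[0,0,0.01,0,0,0]]}}

```text
time_s: 16.3
tcp_pos: [0.5223, 0.1318, 0.1348]
eef_rot: [-180.0, 12.1, -179.9]
contact_force: [0.3, -0.1, -1.0]
gripper_width: 0.0117
```

>>> {"name": "apply_moves", "arguments": {"moves": [[0,0,0.005,0,0,0],[0,0,0.01,0,0,0],[0,0,0.01,0,0,0]]}}

```text
time_s: 16.68
tcp_pos: [0.5227, 0.1317, 0.1327]
eef_rot: [-180.0, 12.0, -179.9]
contact_force: [-0.2, 0.7, -1.7]
gripper_width: 0.0116
```

```bash
python3 g.py;  python3 look.py s13 240 225 45 50 12
```

```text
16.675 [0.5227 0.1317 0.1327] [-179.98   12.05 -179.94] F [-0.25  0.7  -1.69] M [-0.07  0.81  0.01] w 0.0116 j [  41.2    2.8  -36.    11.7  -42.7 -139.2]
16.725 [0.5227 0.1318 0.1327] [-180.    12.1 -179.9] [-0.1 -0.6 -0.8] [[258.4 245.3]]
```

View pics/s13c.png

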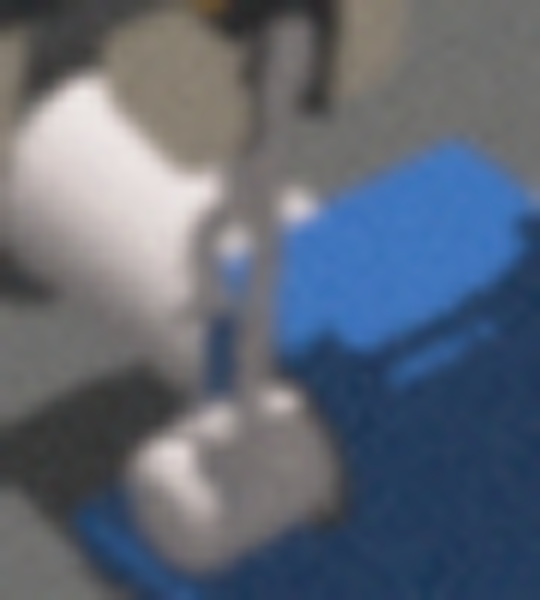

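>>> {"name": "apply_moves", "arguments": {"moves": [[0,0,0.005,0,0,0],[0,0,0.01,0,0,0],[0,0,0.01,0,0,0]]}}

```text
time_s: 17.1
tcp_pos: [0.5231, 0.1317, 0.1307]
eef_rot: [-180.0, 12.0, -179.9]
contact_force: [-0.1, -0.5, -1.8]
gripper_width: 0.0118
```

>>> {"name": "apply_moves", "arguments": {"moves": [[0,0,0.005,0,0,0],[0,0,0.01,0,0,0],[0,0,0.01,0,0,0]]}}

```text
time_s: 17.48
tcp_pos: [0.5237, 0.1317, 0.1289]
eef_rot: [-180.0, 12.1, -179.9]
contact_force: [1.3, -0.6, 0.1]
gripper_width: 0.0117
```

```bash
python3 g.py;  python3 look.py s14 240 225 45 50 12
```

```text
17.475 [0.5237 0.1317 0.1289] [-179.97   12.07 -179.93] F [ 1.32 -0.64  0.08] M [-0.6  -0.05 -0.08] w 0.0117 j [  41.1    3.1  -36.3   11.9  -42.  -139.3]
17.525 [0.5237 0.1317 0.1289] [-180.    12.1 -179.9] [ 1.5 -1.2  0.4] [[258.3 246.5]]
```

View pics/s14c.png

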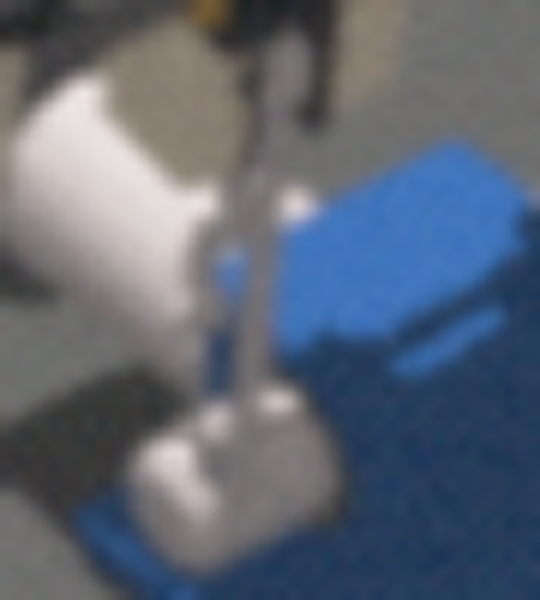

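```bash
python3 - <<'E'
from h import *
t=np.radians(12.05);a=np.array([-np.sin(t),0,np.cos(t)]);ex=np.array([np.cos(t),0,np.sin(t)])
T=np.array([.5237,.1317,.1289])
for L in(.043,.047,.051):
  tip=T-L*a-.0085*ex-[0,.0015,0];
  f=lambda q:((proj("side",q)+[.19,.98]-[240,225]+.5)*12).round(0)[0]
  print(L,tip.round(4),f(tip),'sprung end',f(tip+.026*a+.018*ex),'bow',f(tip+.045*a+.015*ex),'leg30',f(tip+.03*a))
for ang in(-.6,-.3,0): 
  print(ang,f(np.array([.530+.012*np.sin(ang),.1303,.075+.012*np.cos(ang)])))
print('pin end face center',f(np.array([.53,.1443,.075])), 'shank top edge at block',f(np.array([.53,.1163,.087])))
p=cv2.imread("pics/s14.png")[240:275,245:275];cv2.imwrite("pics/s14d.png",cv2.resize(p,None,fx=18,fy=18,interpolation=cv2.INTER_LANCZOS4))
E
```

```text
0.043 [0.5244 0.1302 0.0851] [247. 470.] sprung end [192. 304.] bow [211. 240.] leg30 [260. 355.]
0.047 [0.5252 0.1302 0.0812] [245. 485.] sprung end [191. 320.] bow [210. 256.] leg30 [258. 371.]
0.051 [0.526  0.1302 0.0772] [244. 500.] sprung end [189. 335.] bow [208. 272.] leg30 [257. 386.]
-0.6 [251. 474.]
-0.3 [238. 458.]
0 [225. 446.]
pin end face center [165. 536.] shank top edge at block [290. 410.]
```

View pics/s14d.png

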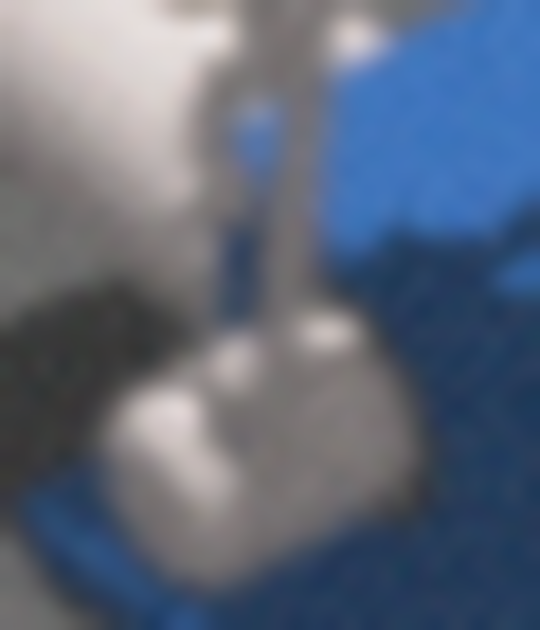

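>>> {"name": "apply_moves", "arguments": {"moves": [[-0.005,-0.003,-0.003,0,0,0],[-0.01,-0.004,-0.003,0,0,0],[-0.015,-0.004,-0.003,0,0,0],[-0.015,-0.004,-0.003,0,0,0]]}}

```text
time_s: 18.02
tcp_pos: [0.5264, 0.1308, 0.1299]
eef_rot: [-180.0, 12.0, -179.9]
contact_force: [0.5, 0.2, -1.2]
gripper_width: 0.0121
```

```bash
python3 g.py
```

```text
18.025 [0.5264 0.1308 0.1299] [-179.95   12.04 -179.94] F [ 0.54  0.19 -1.2 ] M [-0.21  0.87 -0.02] w 0.0121 j [  40.8    3.3  -35.9   11.7  -42.2 -138.8]
```

>>> {"name": "apply_moves", "arguments": {"moves": [[-0.005,0,0,0,0,0],[-0.01,0,0,0,0,0],[-0.01,0,0,0,0,0]]}}

```text
time_s: 18.4
tcp_pos: [0.5281, 0.1306, 0.1301]
eef_rot: [-179.9, 12.0, -180.0]
contact_force: [-1.9, -0.3, -1.6]
gripper_width: 0.0116
```

```bash
python3 g.py;  python3 look.py s15 235 225 75 50 10
```

```text
18.4 [0.5281 0.1306 0.1301] [-179.94   12.01 -179.95] F [-1.89 -0.26 -1.61] M [-0.03  1.52  0.  ] w 0.0116 j [  40.6    3.5  -35.7   11.7  -42.3 -138.6]
18.45 [0.5281 0.1306 0.1301] [-179.9   12.  -180. ] [-2.5  0.7 -0.8] [[257.3 244.8]]
```

View pics/s15c.png

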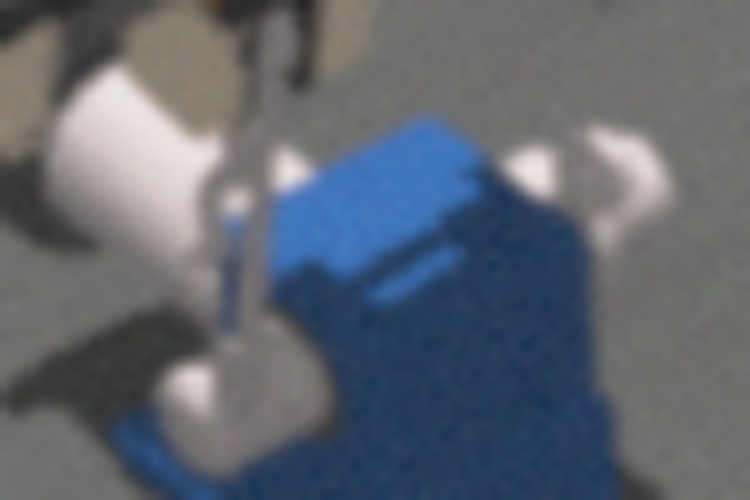

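>>> {"name": "apply_moves", "arguments": {"moves": [[-0.003,0,0,0,0,0],[-0.006,0,0,0,0,0],[-0.01,0,0,0,0,0]]}}

```text
time_s: 18.82
tcp_pos: [0.5296, 0.1304, 0.1302]
eef_rot: [-179.9, 12.0, -180.0]
contact_force: [-3.3, 0.7, -0.8]
gripper_width: 0.0117
```

```bash
python3 g.py;  python3 look.py s16 235 225 75 50 10
```

```text
18.825 [0.5296 0.1304 0.1302] [-179.92   11.96 -179.96] F [-3.34  0.66 -0.8 ] M [0.28 2.79 0.05] w 0.0117 j [  40.4    3.6  -35.4   11.6  -42.4 -138.4]
18.875 [0.5297 0.1305 0.1302] [-179.9   12.  -180. ] [-3.1  0.6 -1.2] [[256.8 244.3]]
```

View pics/s16c.png

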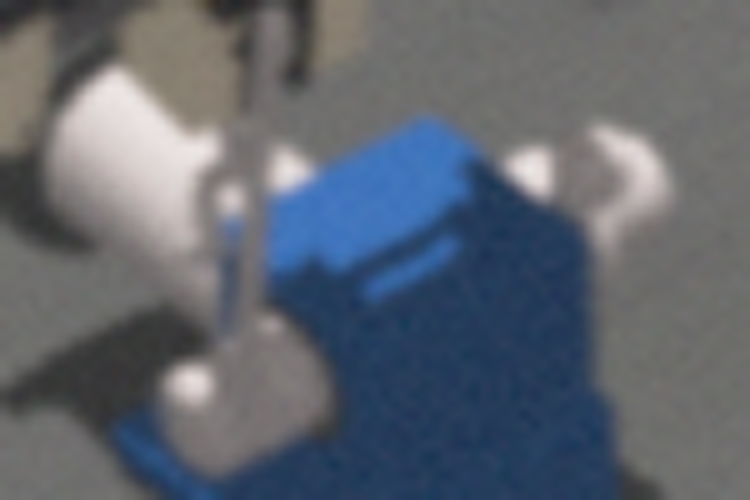

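```bash
python3 - <<'E'
import cv2,numpy as np
I={k:cv2.imread(f"pics/{k}.png",0).astype(np.float32)[230:255,284:306] for k in("s6","s11","s13","s14","s15","s16")}
w=cv2.createHanningWindow((22,25),cv2.CV_32F)
for k in I: print(k,cv2.phaseCorrelate(I["s14"],I[k],w))
J={k:cv2.imread(f"pics/{k}.png",0).astype(np.float32)[258:274,248:270] for k in("s13","s14","s15","s16")}
c=np.hstack([cv2.resize(cv2.imread(f"pics/{k}.png")[225:275,240:270],None,fx=8,fy=8,interpolation=cv2.INTER_CUBIC) for k in("s14","s15","s16")]);cv2.imwrite("pics/cmp.png",c)
E
```

```text
s6 ((0.3406581262298616, -0.5048944206364077), 0.8032136925061544)
s11 ((0.23818159205079503, 1.41674185251979), 0.6828085954984029)
s13 ((-0.010999684475740068, 0.5594551938634424), 0.8691219170888265)
s14 ((1.7763568394002505e-15, 0.5000000000000018), 0.9999999994407294)
s15 ((0.16198129856829446, 0.5099444856312996), 0.8941138386726379)
s16 ((-0.23133695610279048, 0.06468722978088337), 0.8881482108434041)
```

View pics/cmp.png

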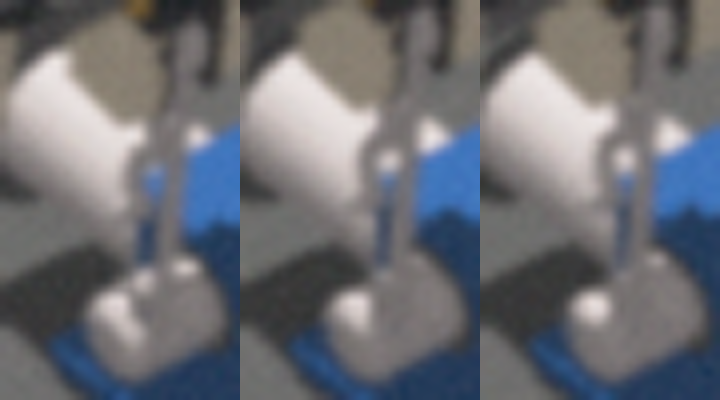

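>>> {"name": "apply_moves", "arguments": {"moves": [[-0.004,0,0,0,0,0],[-0.008,0,0,0,0,0],[-0.01,0,0,0,0,0]]}}

```text
time_s: 19.25
tcp_pos: [0.5316, 0.1304, 0.1305]
eef_rot: [-179.9, 12.0, -180.0]
contact_force: [-2.3, 0.9, -2.0]
gripper_width: 0.0116
```

```bash
python3 g.py;  python3 look.py s17 235 225 75 50 10; python3 - <<'E'
import cv2,numpy as np
I={k:cv2.imread(f"pics/{k}.png",0).astype(np.float32)[230:255,284:306] for k in("s14","s15","s16","s17")}
w=cv2.createHanningWindow((22,25),cv2.CV_32F)
for k in I: print(k,cv2.phaseCorrelate(I["s14"],I[k],w))
E
```

```text
19.25 [0.5316 0.1304 0.1305] [-179.92   11.95 -179.96] F [-2.25  0.9  -2.03] M [0.2  2.32 0.08] w 0.0116 j [  40.3    3.8  -35.1   11.5  -42.5 -138.1]
19.3 [0.5317 0.1304 0.1305] [-179.9   12.  -180. ] [-2.1  0.1 -2.9] [[256.2 243.8]]
s14 ((1.7763568394002505e-15, 0.5000000000000018), 0.9999999994407294)
s15 ((0.16198129856829446, 0.5099444856312996), 0.8941138386726379)
s16 ((-0.23133695610279048, 0.06468722978088337), 0.8881482108434041)
s17 ((-0.6960029033509372, 0.4468161236267658), 0.4783080188433329)
```

View pics/s17c.png

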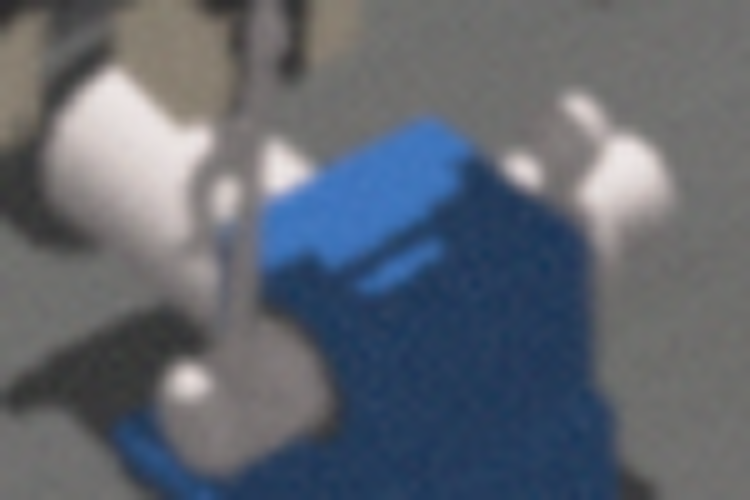

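>>> {"name": "apply_moves", "arguments": {"moves": [[0.003,0,0.006,0,0,0],[0.004,0,0.013,0,0,0],[0.004,0,0.02,0,0,0],[0.004,0,0.02,0,0,0]]}}

```text
time_s: 19.8
tcp_pos: [0.5319, 0.1305, 0.1264]
eef_rot: [-179.9, 12.0, -180.0]
contact_force: [-1.9, -0.3, 0.1]
gripper_width: 0.0117
```

```bash
python3 g.py
```

```text
19.8 [0.5319 0.1305 0.1264] [-179.93   11.98 -179.95] F [-1.9  -0.32  0.08] M [-0.01  1.35 -0.06] w 0.0117 j [  40.2    4.1  -35.5   11.7  -41.8 -138.3]
```

Descending freely; continue in small steps.

>>> {"name": "apply_moves", "arguments": {"moves": [[0,0,0.006,0,0,0],[0,0,0.013,0,0,0],[0,0,0.02,0,0,0],[0,0,0.02,0,0,0]]}}

```text
time_s: 20.3
tcp_pos: [0.5327, 0.1304, 0.1222]
eef_rot: [-179.9, 12.0, -180.0]
contact_force: [-2.1, 1.0, -1.1]
gripper_width: 0.0118
```

```bash
python3 g.py
```

```text
20.3 [0.5327 0.1304 0.1222] [-179.92   11.96 -179.95] F [-2.08  1.   -1.14] M [ 0.02  1.48 -0.02] w 0.0118 j [  40.1    4.4  -35.8   11.8  -41.2 -138.4]
```

>>> {"name": "apply_moves", "arguments": {"moves": [[0.002,0,0.01,0,0,0],[0.003,0,0.02,0,0,0],[0.003,0,0.03,0,0,0],[0.003,0,0.04,0,0,0],[0.003,0,0.04,0,0,0]]}}

```text
time_s: 20.92
tcp_pos: [0.5335, 0.1303, 0.1139]
eef_rot: [-179.9, 11.9, -180.0]
contact_force: [-1.3, -0.1, -2.8]
gripper_width: 0.0117
```

```bash
python3 g.py;  python3 look.py s18 235 225 75 50 10
```

```text
20.925 [0.5335 0.1303 0.1139] [-179.91   11.92 -179.96] F [-1.31 -0.08 -2.82] M [0.15 1.51 0.04] w 0.0117 j [  40.     5.1  -36.4   12.   -40.  -138.7]
20.975 [0.5335 0.1304 0.114 ] [-179.9   11.9 -180. ] [-1.2  0.  -2.5] [[256.2 249.7]]
```

View pics/s18c.png

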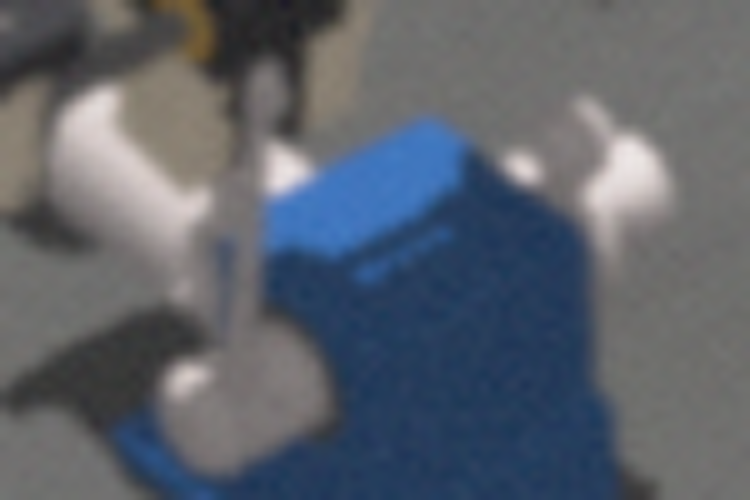

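>>> {"name": "apply_moves", "arguments": {"moves": [[0.002,0,0.01,0,0,0],[0.002,0,0.02,0,0,0],[0.002,0,0.03,0,0,0],[0.002,0,0.04,0,0,0],[0.002,0,0.05,0,0,0]]}}

```text
time_s: 21.6
tcp_pos: [0.5353, 0.1304, 0.104]
eef_rot: [-179.9, 11.9, -180.0]
contact_force: [-1.9, -0.7, 0.6]
gripper_width: 0.0116
```

```bash
python3 g.py
```

```text
21.6 [0.5353 0.1304 0.104 ] [-179.91   11.93 -179.96] F [-1.9  -0.67  0.6 ] M [-0.    1.26 -0.02] w 0.0116 j [  39.8    5.9  -37.1   12.4  -38.4 -139. ]
```

>>> {"name": "apply_moves", "arguments": {"moves": [[0.002,0,0.01,0,0,0],[0.002,0,0.02,0,0,0],[0.002,0,0.03,0,0,0],[0.002,0,0.03,0,0,0]]}}

```text
time_s: 22.1
tcp_pos: [0.5366, 0.1305, 0.0982]
eef_rot: [-179.9, 12.0, -180.0]
contact_force: [0.5, 0.0, 0.9]
gripper_width: 0.0119
```

```bash
python3 g.py;  python3 look.py s19 235 225 75 50 10
```

```text
22.1 [0.5366 0.1305 0.0982] [-179.93   11.97 -179.95] F [0.49 0.   0.93] M [-0.21  0.23 -0.07] w 0.0119 j [  39.7    6.4  -37.6   12.7  -37.5 -139.2]
22.15 [0.5365 0.1306 0.0982] [-179.9   12.  -180. ] [ 0.4 -0.1 -0. ] [[255.7 255. ]]
```

View pics/s19c.png

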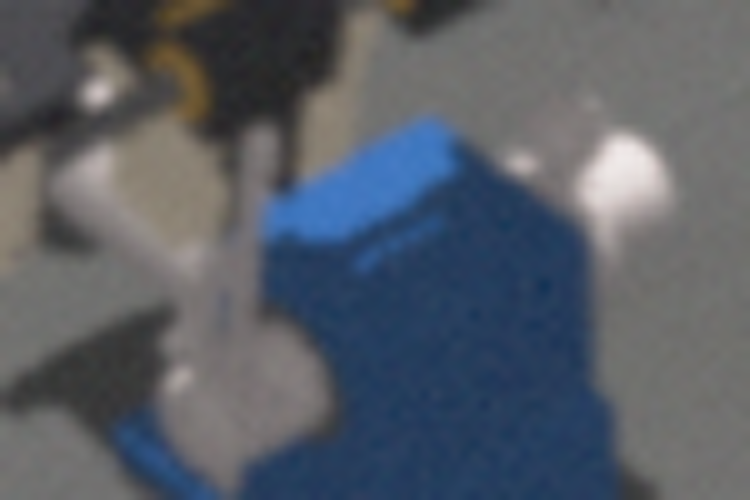

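>>> {"name": "apply_moves", "arguments": {"moves": [[0,0,0.01,0,0,0],[0,0,0.02,0,0,0],[0,0,0.03,0,0,0]]}}

```text
time_s: 22.52
tcp_pos: [0.5383, 0.1307, 0.0927]
eef_rot: [-179.9, 12.0, -179.9]
contact_force: [1.2, -2.7, 5.5]
gripper_width: 0.0119
```

```bash
python3 g.py
```

```text
22.525 [0.5383 0.1307 0.0927] [-179.95   12.02 -179.95] F [ 1.15 -2.67  5.51] M [-0.87 -0.42 -0.17] w 0.0119 j [  39.6    6.9  -37.9   12.9  -36.6 -139.4]
```

>>> {"name": "apply_moves", "arguments": {"moves": [[0,-0.001,0.01,0,0,0],[0,-0.002,0.02,0,0,0]]}}

```text
time_s: 22.78
tcp_pos: [0.5393, 0.1305, 0.0893]
eef_rot: [-180.0, 12.1, -179.9]
contact_force: [-3.2, -0.8, 9.4]
gripper_width: 0.0117
```

>>> {"name": "apply_moves", "arguments": {"moves": [[0,0,0.01,0,0,0],[0,0,0.015,0,0,0]]}}

```text
time_s: 23.02
tcp_pos: [0.5397, 0.1304, 0.0861]
eef_rot: [-180.0, 12.0, -180.0]
contact_force: [-0.5, -0.5, 2.6]
gripper_width: 0.0114
```

>>> {"name": "apply_moves", "arguments": {"moves": [[0,0,0.005,0,0,0],[0,0,0.01,0,0,0],[0,0,0.01,0,0,0]]}}

```text
time_s: 23.4
tcp_pos: [0.5399, 0.1303, 0.0836]
eef_rot: [-180.0, 12.0, -180.0]
contact_force: [0.4, -0.1, -1.0]
gripper_width: 0.0116
```

```bash
python3 g.py;  python3 look.py s20 235 225 75 50 10
```

```text
23.4 [0.5399 0.1303 0.0836] [-179.96   11.99 -179.96] F [ 0.44 -0.1  -1.02] M [0.09 0.39 0.02] w 0.0116 j [  39.4    7.7  -38.5   13.3  -35.2 -139.6]
23.45 [0.5399 0.1304 0.0837] [-180.   12. -180.] [ 0.9  0.7 -1.4] [[255.2 259.6]]
```

View pics/s20c.png

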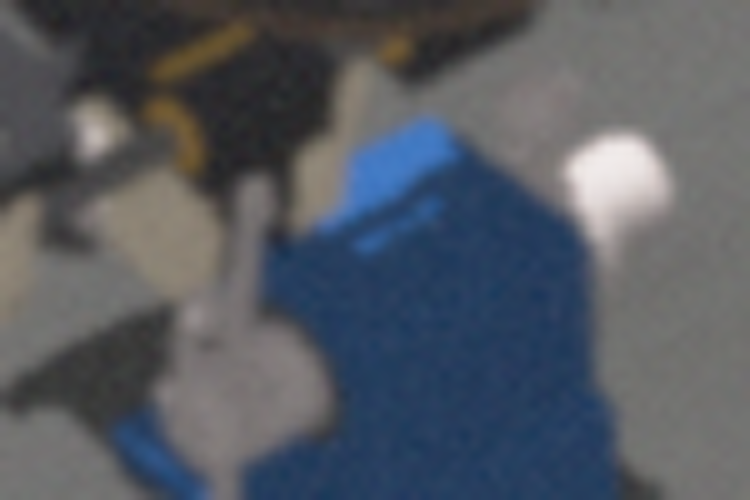

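>>> {"name": "apply_moves", "arguments": {"moves": [[0,0,0.004,0,0,0],[0,0,0.007,0,0,0],[0,0,0.007,0,0,0]]}}

```text
time_s: 23.82
tcp_pos: [0.54, 0.1303, 0.0821]
eef_rot: [-179.9, 12.0, -180.0]
contact_force: [0.4, 0.1, -1.1]
gripper_width: 0.0116
```

```bash
python3 g.py
```

```text
23.825 [0.54   0.1303 0.0821] [-179.95   11.98 -179.97] F [ 0.37  0.14 -1.06] M [ 0.02  0.52 -0.04] w 0.0116 j [  39.3    7.9  -38.6   13.3  -34.9 -139.7]
```

>>> {"name": "apply_moves", "arguments": {"moves": [[0,0,0.004,0,0,0],[0,0,0.007,0,0,0],[0,0,0.007,0,0,0]]}}

```text
time_s: 24.2
tcp_pos: [0.5402, 0.1301, 0.0806]
eef_rot: [-179.9, 12.0, -180.0]
contact_force: [-1.0, -0.3, -0.6]
gripper_width: 0.0115
```

```bash
python3 g.py
```

```text
24.2 [0.5402 0.1301 0.0806] [-179.93   11.96 -179.97] F [-1.02 -0.32 -0.55] M [-0.02  0.97 -0.01] w 0.0115 j [  39.3    8.   -38.7   13.4  -34.7 -139.7]
```

>>> {"name": "apply_moves", "arguments": {"moves": [[0,0,0.004,0,0,0],[0,0,0.008,0,0,0],[0,0,0.008,0,0,0]]}}

```text
time_s: 24.58
tcp_pos: [0.5405, 0.13, 0.079]
eef_rot: [-179.9, 12.0, -180.0]
contact_force: [-1.6, -0.5, 0.4]
gripper_width: 0.0117
```

```bash
python3 g.py;  python3 look.py s21 235 225 75 60 10
```

```text
24.575 [0.5405 0.13   0.079 ] [-179.92   11.95 -179.97] F [-1.58 -0.5   0.43] M [-0.18  1.22 -0.01] w 0.0117 j [  39.3    8.2  -38.8   13.5  -34.5 -139.8]
24.625 [0.5404 0.13   0.079 ] [-179.9   12.  -180. ] [-0.4  0.   1.9] [[255.3 261.2]]
```

View pics/s21c.png

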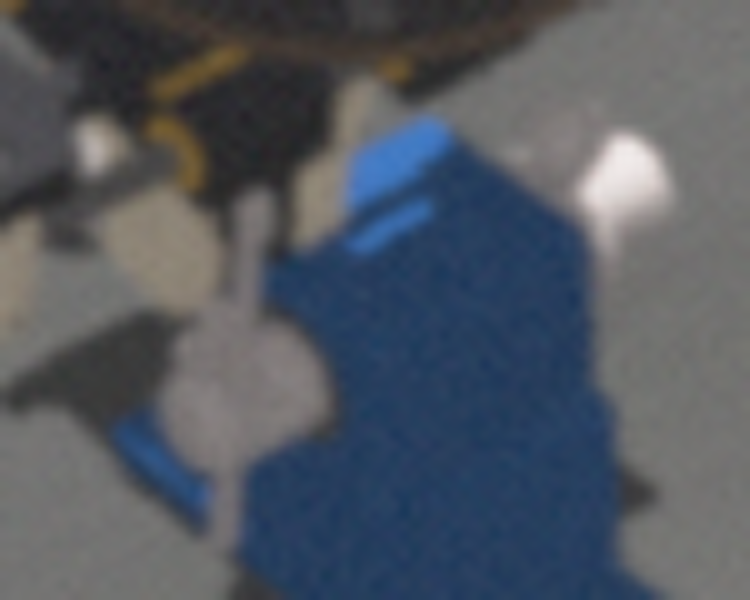

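>>> {"name": "apply_moves", "arguments": {"moves": [[0,0,0.003,0,0,0],[0,0,0.006,0,0,0],[0,0,0.006,0,0,0]]}}

```text
time_s: 25.0
tcp_pos: [0.5412, 0.1302, 0.0781]
eef_rot: [-179.9, 12.0, -180.0]
contact_force: [0.8, -1.5, 2.4]
gripper_width: 0.0117
```

```bash
python3 g.py
```

```text
25.0 [0.5412 0.1302 0.0781] [-179.94   12.   -179.96] F [ 0.84 -1.49  2.41] M [-0.64  0.28 -0.1 ] w 0.0117 j [  39.2    8.3  -38.9   13.6  -34.3 -139.9]
```

>>> {"name": "apply_moves", "arguments": {"moves": [[0,0,0.003,0,0,0],[0,0,0.006,0,0,0],[0,0,0.006,0,0,0]]}}

```text
time_s: 25.38
tcp_pos: [0.5418, 0.1303, 0.0775]
eef_rot: [-180.0, 12.0, -180.0]
contact_force: [-0.0, -2.0, 7.0]
gripper_width: 0.0117
```

```bash
python3 g.py;  python3 look.py s22 235 225 75 60 10
```

```text
25.375 [0.5418 0.1303 0.0775] [-179.95   12.04 -179.96] F [-0.05 -2.02  6.99] M [-0.84  0.61 -0.12] w 0.0117 j [  39.2    8.4  -38.9   13.7  -34.1 -139.9]
25.425 [0.5417 0.1303 0.0774] [-180.   12. -180.] [-1.6 -2.5  6.9] [[254.9 261.5]]
```

View pics/s22c.png

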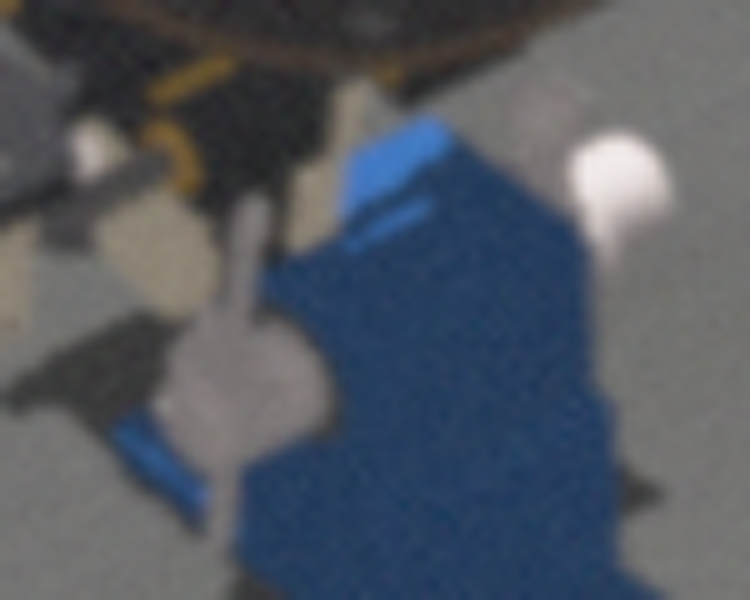

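>>> {"name": "apply_moves", "arguments": {"moves": [[0,0,-0.003,0,0,0],[0,0,-0.003,0,0,0],[0,0,-0.003,0,0,0],[0,0,-0.003,0,0,0]], "hand": 0.2}}

```text
time_s: 25.92
tcp_pos: [0.5415, 0.1303, 0.0778]
eef_rot: [-179.9, 12.0, -180.0]
contact_force: [0.3, 0.1, -0.7]
gripper_width: 0.0349
```

```bash
python3 g.py;  python3 look.py s23 235 225 75 60 10
```

```text
25.925 [0.5415 0.1303 0.0778] [-179.94   12.02 -179.96] F [ 0.27  0.07 -0.72] M [0.03 0.68 0.02] w 0.0349 j [  39.2    8.3  -38.9   13.6  -34.2 -139.9]
25.975 [0.5416 0.1303 0.0779] [-179.9   12.  -179.9] [-0.6 -0.5  0.8] [[254.9 261.4]]
```

View pics/s23c.png

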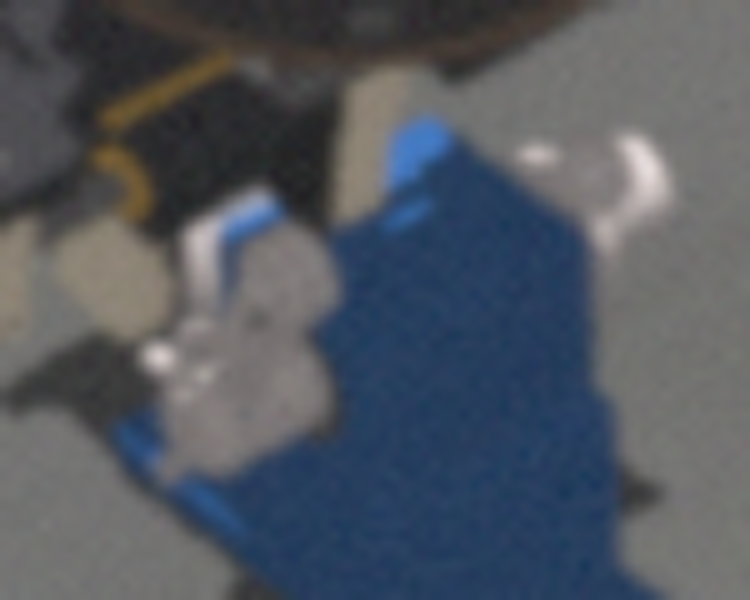

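>>> {"name": "apply_moves", "arguments": {"moves": [[0,0,-0.03,0,0,0],[0,0,-0.08,0,0,0],[0,0,-0.15,0,0,0],[0,0,-0.25,0,0,0],[0,0,-0.4,0,0,0],[0,0,-0.5,0,0,0],[0,0,-0.5,0,0,0]]}}

```text
time_s: 26.85
tcp_pos: [0.5214, 0.1313, 0.1785]
eef_rot: [179.9, 12.2, -180.0]
contact_force: [0.1, -0.6, -0.3]
gripper_width: 0.035
```

```bash
python3 g.py;  python3 look.py s24 225 215 85 65 9
```

```text
26.85 [0.5214 0.1313 0.1785] [ 179.88   12.24 -179.96] F [ 0.12 -0.6  -0.33] M [-0.04  0.68  0.06] w 0.035 j [ 4.140e+01 -1.000e-01 -3.200e+01  1.050e+01 -4.920e+01 -1.376e+02]
26.9 [0.5209 0.1308 0.1771] [ 179.9   12.1 -180. ] [-0.  -0.3  0.1] [[258.  227.8]]
```

View pics/s24c.png

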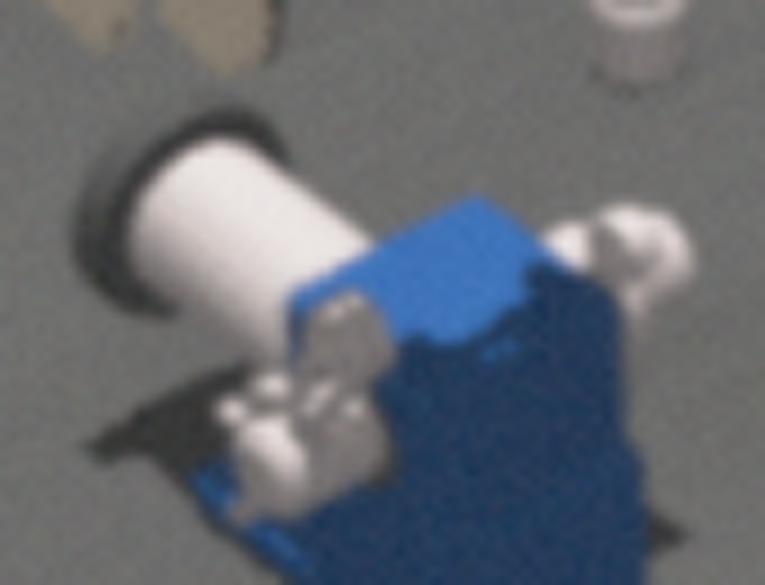

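>>> {"name": "apply_moves", "arguments": {"moves": [[0,-0.05,-0.15,0,0.03,0],[0,-0.25,-0.25,0,0.06,0],[0,-0.5,-0.25,0,0.1,0],[0,-0.75,-0.25,0,0.13,0],[0,-1,-0.25,0,0.13,0],[0,-1,-0.25,0,0.13,0]]}}

```text
time_s: 27.65
tcp_pos: [0.5098, -0.072, 0.2246]
eef_rot: [180.0, 0.3, 179.8]
contact_force: [-0.5, 1.2, -0.6]
gripper_width: 0.0349
```

>>> {"name": "apply_moves", "arguments": {"moves": [[0,-0.25,0,0,0,0],[0,-0.5,0,0,0,0],[0,-0.75,0,0,0,0],[0,-1,0,0,0,0],[0,-1,0,0,0,0]]}}

```text
time_s: 28.28
tcp_pos: [0.5086, -0.274, 0.2231]
eef_rot: [180.0, 0.2, 179.6]
contact_force: [-0.7, 0.7, 0.2]
gripper_width: 0.035
```

```bash
python3 g.py;  python3 look.py s25 225 215 85 65 9; python3 look.py t25 240 165 85 85 7 top
```

```text
28.275 [ 0.5086 -0.274   0.2231] [179.95   0.18 179.62] F [-0.73  0.73  0.19] M [0.04 0.08 0.08] w 0.035 j [ -9.   10.1  -9.   -0.1 -70.7 -81.4]
28.325 [ 0.5086 -0.2726  0.2233] [179.9   0.2 179.7] [ 0.9 -0.5  0.1] [[402.5 140.3]]
28.375 [ 0.5088 -0.2717  0.2235] [179.9   0.2 179.7] [0.1 0.6 0.4] [[424.2 219.1]]
```

View pics/s25c.png

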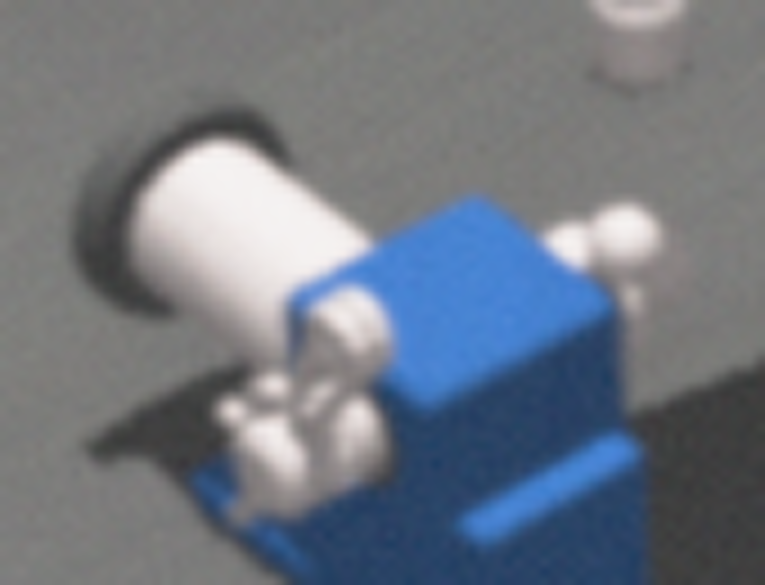

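View pics/t25c.png

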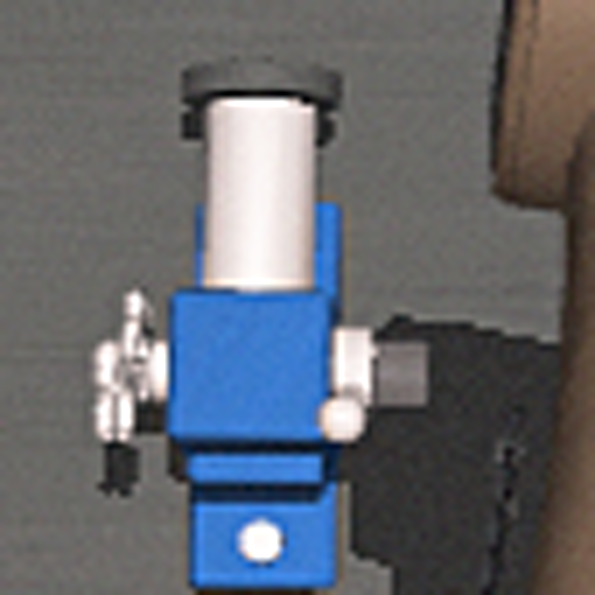

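View pics/t25.png

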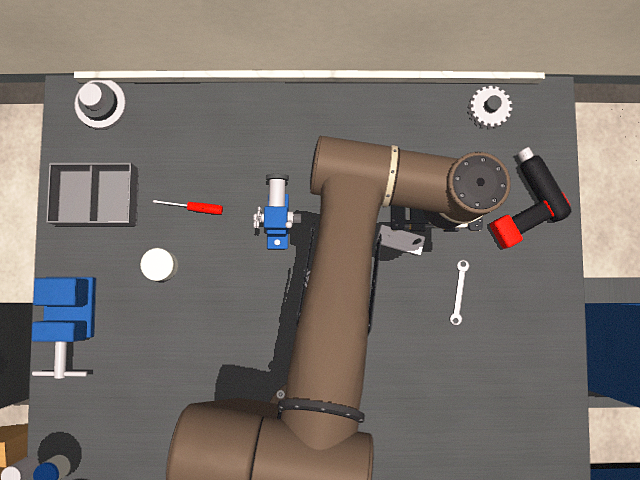

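View pics/s25.png

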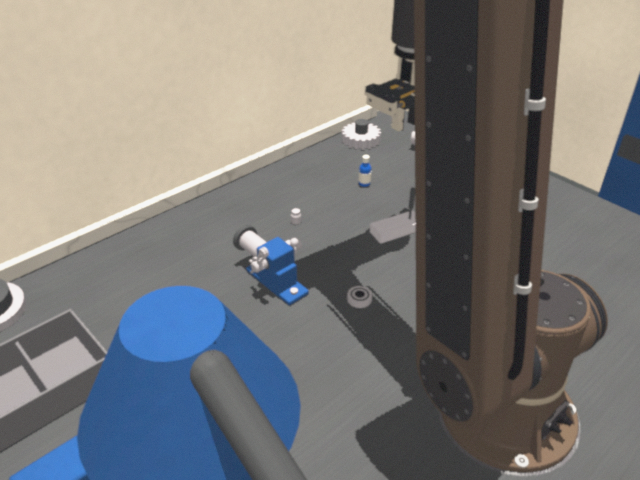

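```bash
python3 - <<'E'
from h import *
f=lambda q:((proj("side",q)+[.19,.98]-[225,215]+.5)*9).round(0)[0]
g=lambda q:((proj("top",q)-[240,165]+.5)*7).round(0)[0]
for ang in(.6,.7,.5):
  a=np.array([-np.sin(ang),0,np.cos(ang)]);ex=np.array([np.cos(ang),0,np.sin(ang)])
  for off in(0,.006):
    H=np.array([.530,.1303,.075])+off*a
    for n,z,x in(("coil",54,7.5),("coiltop",64,7.5),("tip",-45,0),("flare",-19,18),("throat",-11,11),("bow",0,15),("shoulder",13,8)):
      q=H+z/1000*a+x/1000*ex; print(ang,off,n,f(q),g(q))
E
```

```text
0.6 0 coil [362. 350.] [121. 425.]
0.6 0 coiltop [376. 333.] [119. 438.]
0.6 0 tip [250. 532.] [146. 321.]
0.6 0 flare [240. 429.] [138. 309.]
0.6 0 throat [267. 442.] [137. 335.]
0.6 0 bow [271. 410.] [134. 339.]
0.6 0 shoulder [305. 415.] [132. 372.]
0.6 0.006 coil [371. 340.] [120. 433.]
0.6 0.006 coiltop [385. 323.] [117. 446.]
0.6 0.006 tip [257. 523.] [145. 328.]
0.6 0.006 flare [248. 420.] [137. 316.]
0.6 0.006 throat [275. 433.] [135. 342.]
0.6 0.006 bow [279. 401.] [132. 346.]
0.6 0.006 shoulder [313. 406.] [130. 379.]
0.7 0 coil [376. 370.] [122. 439.]
0.7 0 coiltop [393. 357.] [120. 454.]
0.7 0 tip [240. 516.] [145. 311.]
0.7 0 flare [238. 420.] [137. 307.]
0.7 0 throat [266. 436.] [136. 334.]
0.7 0 bow [274. 408.] [133. 341.]
0.7 0 shoulder [309. 419.] [132. 376.]
0.7 0.006 coil [386. 362.] [121. 448.]
0.7 0.006 coiltop [403. 349.] [118. 464.]
0.7 0.006 tip [248. 509.] [144. 319.]
0.7 0.006 flare [247. 413.] [136. 315.]
0.7 0.006 throat [275. 429.] [135. 343.]
0.7 0.006 bow [283. 401.] [132. 349.]
0.7 0.006 shoulder [319. 412.] [130. 385.]
0.5 0 coil [348. 332.] [121. 410.]
0.5 0 coiltop [359. 311.] [118. 421.]
0.5 0 tip [260. 547.] [146. 332.]
0.5 0 flare [243. 439.] [139. 311.]
0.5 0 throat [268. 448.] [137. 337.]
0.5 0 bow [270. 413.] [134. 337.]
0.5 0 shoulder [301. 412.] [132. 367.]
0.5 0.006 coil [355. 320.] [119. 416.]
0.5 0.006 coiltop [366. 299.] [117. 427.]
0.5 0.006 tip [266. 537.] [145. 338.]
0.5 0.006 flare [249. 428.] [137. 317.]
0.5 0.006 throat [274. 436.] [136. 342.]
0.5 0.006 bow [276. 401.] [133. 343.]
0.5 0.006 shoulder [308. 400.] [130. 373.]
```

```bash
python3 - <<'E'
import cv2,numpy as np
for a,b,rs in(("top0","t25",{"driver":(150,195,225,218),"tub":(135,242,182,285),"bearing":(300,268,326,292),"socket":(335,162,350,178),"bottle":(424,155,444,178),"spanner":(447,258,471,326)}),("side0","s25",{"bottle":(355,150,375,190),"socket":(288,205,304,226),"bearing":(344,282,375,308)})):
    A=cv2.imread(f"pics/{a}.png",0).astype(int);B=cv2.imread(f"pics/{b}.png",0).astype(int)
    for k,(x0,y0,x1,y1) in rs.items():
        s=cv2.phaseCorrelate(A[y0:y1,x0:x1].astype(np.float32),B[y0:y1,x0:x1].astype(np.float32))
        print(a,k,np.abs(A-B)[y0:y1,x0:x1].mean().round(1),np.round(s[0],2))
from plant import r
print(r.close_job())
E
```

```text
top0 driver 2.9 [ 0.49 -0.03]
top0 tub 1.7 [0.01 0.48]
top0 bearing 70.5 [0.53 0.58]
top0 socket 39.3 [4.89 1.32]
top0 bottle 34.0 [ 3.09 -4.54]
top0 spanner 14.9 [-0.12  0.03]
side0 bottle 16.8 [-0.1  -0.03]
side0 socket 18.6 [-0.02 -0.09]
side0 bearing 49.0 [0.17 1.39]
the job is handed in; nothing more can be done
None
```

The pin is home and the hairpin clip is through its hole and snapped round the shank. I handed the job in at about 28.4 s of the 67 s allowed, with the gripper clear and touching nothing.

**What I did**
- I pushed the pin home with the shut fingers against the stub. It slid at about 4–5 N and hit a hard stop at 16 N; the top view then showed the head against the housing.
- I gripped the clip by its coil, drew it from the stand and lowered its leg at a 12° tilt. The tip found the hole with about 1–2 N. Moving it sideways with roughly 3 N turned the pin into line.
- I then pressed the leg down. The force peaked at about 9 N, dropped to near zero at the snap, then rose to 7 N as the shoulder met the shank. There I let go and backed away.

**Last checks**
- **Clip:** It stayed on the pin after release and leans with it, because the pin flopped back to its -x stop. Its position agrees with a fully seated clip to about 1.5–3.5 mm, roughly my measuring error. I did not see the bow hugging the shank directly; I judged that from the force pattern and its position.
- **Bystanders:** The side view showed no shift for the bottle and socket, and the top view none for the spanner, driver and tub. The bearing and some top-view comparisons came out unclear, because the arm or its shadow covered the objects; the bearing looked in place by eye.
- **Punch:** The arm partly hid the stand in the last pictures, so I did not check the punch again. The gripper never went near it.

**What disagreed or went wrong**
- The fingertips were about 37 mm short of the reported TCP along the tool axis. I found this in the pictures and corrected for it.
- A first try at a 29° tilt left joints 3 and 6 reading at or within 0.1° of their range limits (joint 3 read -58.3° against a limit of -58.28°), so I backed off at once.

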